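Kit out the cheese grader's two-tier sampling box

TASK

Get the cheese grader's sampling box ready: first lay the tapping hammer, which is lying on the green divider flap, aside on the wooden plank, then lift the flap upright and lay every cheese trier on the table flat on the floor of the lower tier, side by side along the box with all the handles towards the red end and none on top of another. When they are all in, fold the flap fully down again and lay the hammer back on the middle of it, along the box with its handle towards the red end too. Leave the cheeses, jar, bowl and battens where they are.

Things in the scene. Friction and masses are not known exactly. Their poses are not given: they have to be found in the camera images.
- kitbox: Fixed wooden box, white floor, 242 x 242 mm, origin at the centre of its underside, z up. Walls 6 mm thick, floor top 6 mm above the origin, inside 230 x 230 mm. Walls at +y and -y are 45 mm high, end walls at -x (painted red: the red end) and +x 66 mm. The flap lies on the 45 mm walls: the lower tier is inside the box under it, the upper tier on top of it.
- flap (a joint): Green flap, 238 mm from hinge to free edge, 226 mm wide, 6 mm thick, 0.3 kg. Hinge line parallel to the box's x, 117 mm to its +y and 48 mm above its origin. 0 = closed, level on the walls (top 51 mm above the box origin); grows as the free -y edge is lifted; 1.57 upright, stop at 1.9. Stiff hinge: stays where left, 2 to 4 N at the bar moves it.
- flap_bar (a point): Middle of the flap's grip, a round steel bar 10 mm thick, 120 mm long, parallel to the hinge, in the plane of the flap, 278 mm from the hinge line and 40 mm out from the free edge, on a stalk at each end. Closed: 36 mm clear of the box's -y wall, 48 mm above the table. Pinched across, it can turn between the fingers.
- plank: Light wooden plank lying fixed on the table, 200 mm (its x) by 70 mm (its y), 18 mm high, origin at the centre of its underside.
- hammer: Tapping hammer lying along its x, 180 mm long, about 0.18 kg: light wooden handle 18 mm wide and high, x = -90 to +65 mm, blue band near its end; steel head 24 x 60 x 22 mm at x = +78 mm. Origin at mid-length on its underside; centre of mass near x = +28 mm. Starts on the flap, handle towards the red end.
- hammer_butt (a point): Free end of the hammer's handle (x = -90 mm).
- trier1: Cheese trier (sampling iron) lying along its x, 170 mm long, about 0.09 kg: dark wooden handle 18 mm wide and 16 mm high from x = -85 to +15 mm with a brass ferrule, steel blade 13 mm wide from +15 to +85 mm. Origin at mid-length on its underside; centre of mass near x = -16 mm. May be absent (None).
- trier1_mid (a point): Middle of trier1, 8 mm above its origin.
- trier1_butt (a point): Handle end of trier1 (x = -80 mm).
- trier2: Cheese trier (sampling iron) lying along its x, 170 mm long, about 0.09 kg: dark wooden handle 18 mm wide and 16 mm high from x = -85 to +15 mm with a brass ferrule, steel blade 13 mm wide from +15 to +85 mm. Origin at mid-length on its underside; centre of mass near x = -16 mm. May be absent (None).
- trier2_mid (a point): Middle of trier2, 8 mm above its origin.
- trier2_butt (a point): Handle end of trier2 (x = -80 mm).
- trier3: Cheese trier (sampling iron) lying along its x, 170 mm long, about 0.09 kg: dark wooden handle 18 mm wide and 16 mm high from x = -85 to +15 mm with a brass ferrule, steel blade 13 mm wide from +15 to +85 mm. Origin at mid-length on its underside; centre of mass near x = -16 mm. May be absent (None).
- trier3_mid (a point): Middle of trier3, 8 mm above its origin.
- trier3_butt (a point): Handle end of trier3 (x = -80 mm).
- trier4: Cheese trier (sampling iron) lying along its x, 170 mm long, about 0.09 kg: dark wooden handle 18 mm wide and 16 mm high from x = -85 to +15 mm with a brass ferrule, steel blade 13 mm wide from +15 to +85 mm. Origin at mid-length on its underside; centre of mass near x = -16 mm. May be absent (None).
- trier4_mid (a point): Middle of trier4, 8 mm above its origin.
- trier4_butt (a point): Handle end of trier4 (x = -80 mm).
- cheese_block: Cut piece of cheese, 80 x 40 x 40 mm, lying among the triers; a bystander, origin at the centre of its underside.
- wheel_a: Small cheese wheel, 120 mm across, 60 high; a bystander, origin at the centre of its underside.
- wheel_b: Small cheese wheel, 134 mm across, 60 high; a bystander, origin at the centre of its underside.
- salt_jar: Jar, 70 mm across, 110 high; a bystander, origin at the centre of its underside.
- bowl: Steel bowl, 120 mm across, 50 high; a bystander, origin at the centre of its underside.
- batten_a: Wooden batten offcut, 140 x 60 x 35 mm; a bystander, origin at the centre of its underside.
Not all that is in view belongs to the job. Leave any purple look-alike of the trier3 alone.

How it is judged:
On the way, in this order (a step that is already met when the one before it is completed fails the run):
1. the hammer lies on the plank, released (x of hammer in the frame of plank between -0.08 and 0.08 m and y of hammer in the frame of plank between -0.04 and 0.04 m and z of hammer in the frame of plank between 0.012 and 0.044 m and contact force between the fingers and hammer below 0.1 N and linear speed of hammer below 0.03 m/s), for 0.2 s.
2. the flap is lifted about upright (1.35 rad or more) (value of joint flap above 1.35 rad), for 0.2 s.
3. with the flap still up, every trier present lies flat in the lower tier, handle to the red end, released (value of joint flap above 1 rad and x of trier1_mid in the frame of kitbox between -0.045 and 0.045 m and y of trier1_mid in the frame of kitbox between -0.115 and 0.115 m and z of trier1_mid in the frame of kitbox between 0.005 and 0.022 m and angle between the x axis of each of trier1, trier2, trier3, trier4 and the x axis of kitbox, either way round below 0.25 rad and x of each of trier1_butt, trier2_butt, trier3_butt, trier4_butt in the frame of kitbox below -0.02 m and linear speed of each of trier1, trier2, trier3, trier4 below 0.03 m/s and x of trier2_mid in the frame of kitbox between -0.045 and 0.045 m and y of trier2_mid in the frame of kitbox between -0.115 and 0.115 m and z of trier2_mid in the frame of kitbox between 0.005 and 0.022 m and x of trier3_mid in the frame of kitbox between -0.045 and 0.045 m and y of trier3_mid in the frame of kitbox between -0.115 and 0.115 m and z of trier3_mid in the frame of kitbox between 0.005 and 0.022 m and x of trier4_mid in the frame of kitbox between -0.045 and 0.045 m and y of trier4_mid in the frame of kitbox between -0.115 and 0.115 m and z of trier4_mid in the frame of kitbox between 0.005 and 0.022 m and contact force between the fingers and trier1 below 0.1 N and contact force between the fingers and trier2 below 0.1 N and contact force between the fingers and trier3 below 0.1 N and contact force between the fingers and trier4 below 0.1 N), for 0.2 s.
4. the flap is folded fully down over the triers (value of joint flap below 0.05 rad and x of trier1_mid in the frame of kitbox between -0.045 and 0.045 m and y of trier1_mid in the frame of kitbox between -0.115 and 0.115 m and z of trier1_mid in the frame of kitbox between 0.005 and 0.022 m and angle between the x axis of each of trier1, trier2, trier3, trier4 and the x axis of kitbox, either way round below 0.25 rad and x of each of trier1_butt, trier2_butt, trier3_butt, trier4_butt in the frame of kitbox below -0.02 m and linear speed of each of trier1, trier2, trier3, trier4 below 0.03 m/s and x of trier2_mid in the frame of kitbox between -0.045 and 0.045 m and y of trier2_mid in the frame of kitbox between -0.115 and 0.115 m and z of trier2_mid in the frame of kitbox between 0.005 and 0.022 m and x of trier3_mid in the frame of kitbox between -0.045 and 0.045 m and y of trier3_mid in the frame of kitbox between -0.115 and 0.115 m and z of trier3_mid in the frame of kitbox between 0.005 and 0.022 m and x of trier4_mid in the frame of kitbox between -0.045 and 0.045 m and y of trier4_mid in the frame of kitbox between -0.115 and 0.115 m and z of trier4_mid in the frame of kitbox between 0.005 and 0.022 m), for 0.2 s.
At the end, for the whole second after the job is handed in: Triers present: on the lower tier's floor, middle within 45 mm of the box's lengthwise, not stacked, within 0.25 rad of its length, handle to the red end. Flap below 0.05 rad. Hammer on it, middle within 50 mm lengthwise, 75 mm crosswise, same direction. All released, at rest (all of step 4 and x of hammer in the frame of kitbox between -0.05 and 0.05 m and y of hammer in the frame of kitbox between -0.075 and 0.075 m and z of hammer in the frame of kitbox between 0.046 and 0.078 m and angle between the x axis of hammer and the x axis of kitbox, either way round below 0.25 rad and x of hammer_butt in the frame of kitbox below -0.02 m and contact force between the fingers and hammer below 0.1 N and linear speed of hammer below 0.03 m/s); the robot touches nothing.
It fails at once if a bystander is pushed more than 50 mm from its place (distance of any of cheese_block, wheel_a, wheel_b, salt_jar, bowl, batten_a from where it was at the start of the episode above 0.05 m).
Of trier1, trier2, trier3, trier4 only 2 to 4 are there at a start; the rules pass over those that are not, and their reading is None.
At some moment in a run one of trier1, trier2, trier3, trier4, hammer may be knocked a few centimetres aside while the robot is not near it.
Once in a run the grip may slacken for a moment while it holds something.
It also fails if it takes over 210 s, if anything falls off the work surface, if the arm or the gripper's body presses on something with over 40 N, if the wrist force passes 120 N, or if a joint passes its speed limit or range.

ROBOT

A 6-joint arm with a two-finger parallel gripper is mounted at the origin on the work surface. World frame = base frame: x ahead of the robot, y to its left, z up, the work surface at z = 0. Lengths are in m, angles in rad, forces in N, time in s.
With the tool pointing down it reaches from about 0.3 to 0.875 m from the base axis. Payload 6.4 kg.
Tool frame: the origin (TCP) lies on the centre line of the jaws, within the pads' length; the fingertips stand 25 mm ahead of it and the grasp point (between the pads) lies 6 mm ahead of it (ctrl.tip_reach is the distance from the TCP to the fingertips, in m); z points along the fingers, y is the line along which they close (so a half turn about z gives the same grasp; the last joint's range is limited). The gripper opens to 85 mm and grips with 20 to 120 N. Pads are 22 mm wide; open, the fingers measure 114 mm over their backs; the gripper's body (76 mm by 85 mm) begins 54 mm behind the grasp point. The pads swing forward as they close: fully open they stand 13 mm farther back than shut.
Start: joints at [-1.459, 0.181, 1.607, -0, 1.354, -0.206], TCP at [0.18, -0.546, 0.256] pointing down, gripper open.
Joint ranges: [-2.99, 2.99], [-0.89, 2.07], [0.3, 2.58], [-1.14, 4.28], [0, 2.63], [-3.12, 3.12]. Speed limits (rad/s): [2.57, 2.57, 3.01, 3.14, 3.14, 3.14].

INTERFACE

Orientations are given as a unit quaternion [w, x, y, z].
In Python, from bench import ctrl gives the robot as it stands.
- The arm moves only by the tool servo_tool, never from a script. Its argument "motion" is a list that holds one entry, the list of rows, each a list of 5 numbers: the shift along the tool's x, y, z in cm, then the turn about the tool's z in degrees, then the closure, from -1 (fully open) to 1 (shut). In form: [[[dx, dy, dz, twist, claw], ...]]. A call has 1 to 5 rows; each row is the pose to reach, as a shift and turn from the pose commanded when the call began, along the tool's axes at that moment; what a row does not reach only later rows make up. A row lasts 1/10 s, in which the tool goes at most 50 mm and 8.59 degrees, less where a joint would pass 70% of its speed; a pose out of reach is approached as far as the arm can. A call with a gripper value outside its range is refused whole. The fingers move at their own pace and stop on an object; the grip force is fixed at half the most. Time passes only in rows, so rows that repeat a pose let the fingers close. It gives the time, the measured TCP pose, the force, the opening and the grip force at its end, in the units of the state.
- ctrl.get_obs(): the state, without advancing time (a new reading comes with each control period).
- ctrl.camera(name): name is "scene" or "top" or "wrist"; returns a dict with "pixels" (384x512x3 uint8, red, green, blue), "depth" (384x512 float32, m along the optical axis (not along the pixel's ray), 0 where there is no reading), "fx", "fy", "cx", "cy" (pixels), "k1" (the pictures are not rectified: a ray, as slopes to the right and down, at radius r is drawn at 1 + k1 r^2 times it, then the intrinsics apply), "R" (3x3) and "t" (3): a world point X has camera coordinates R X + t; the wrist camera has in their place "hand_eye" (4x4, takes a point from camera to tool coordinates, whose origin is the TCP and whose axes are the flange's). Camera axes: x right, y down, z forward; pixel columns grow to the right and rows downward; lengths in m; the calibration is good to about 2 mm. A picture is of the moment at which its call begins: read the wrist's pose just before it.
- ctrl.hand_in(): hands the job in; it is judged then, once.
The state is a dict: "time_s": time; "q": joint angles; "dq": joint speeds; "joint_efforts": joint torques, N m; "eef_pos": TCP position; "eef_rot": TCP orientation; "wrist_force": force on the tool from outside, world axes, zero at the start; "torque": the same for the moment, N m; "opening": opening from 0.0 (shut) to 1.0 (fully open); "grasp_force": force on a finger pad.
Only numpy, scipy, OpenCV 4.12 (cv2) and the standard library are available. Lean on these libraries where they do the work, as an engineer would, in place of code of your own. Each camera call takes 0.05 s, during which the arm holds its last target. There are 200 camera calls.

## Working session

There is one attempt and no reset: what is moved stays moved. The work goes in short steps, Python scripts to look and compute and a tool call to move; the robot and the scene stay as the last step left them, time stands still between calls to the robot, and variables do not carry over. Pictures are saved under pics/ and viewed, at most 14 in all, crops included, and the job is handed in when it is done.

Besides the shell and the picture viewer there is one more tool, called by a JSON object that holds its "name" and its "arguments", one argument or row to a line. servo_tool: Moves the arm, as the interface text tells. Its arguments: {"type":"object","properties":{"motion":{"type":"array"}},"required":["motion"]}

```bash
mkdir -p pics; ls
cat > h.py <<'E'
import numpy as np, cv2, pickle
from scipy.spatial.transform import Rotation as Ro
from bench import ctrl
def snap(name,fn=None):
    o=ctrl.get_obs(); c=ctrl.camera(name)
    if name=='wrist':
        q=o['eef_rot'];T=np.eye(4);T[:3,:3]=Ro.from_quat([q[1],q[2],q[3],q[0]]).as_matrix();T[:3,3]=o['eef_pos']
        M=T@np.array(c['hand_eye']);c['R']=M[:3,:3].T;c['t']=-M[:3,:3].T@M[:3,3]
    c['R']=np.array(c['R']);c['t']=np.array(c['t'])
    if fn: cv2.imwrite('pics/'+fn,c['pixels'][:,:,::-1])
    return c
def rays(c,uv):
    uv=np.asarray(uv,float).reshape(-1,2)
    d=np.stack([(uv[:,0]-c['cx'])/c['fx'],(uv[:,1]-c['cy'])/c['fy']],1);x=d.copy()
    for _ in range(20): x=d/(1+c['k1']*(x**2).sum(1,keepdims=True))
    return np.c_[x,np.ones(len(x))]
def onplane(c,uv,z):
    r=rays(c,uv)@c['R'];o=-c['R'].T@c['t']
    return o+r*((z-o[2])/r[:,2:])
def cloud(c):
    H,W=c['depth'].shape;u,v=np.meshgrid(np.arange(W),np.arange(H))
    r=rays(c,np.c_[u.ravel(),v.ravel()])*c['depth'].ravel()[:,None]
    return ((r-c['t'])@c['R']).reshape(H,W,3)
E
python3 - <<'E'
from h import *
for n in['scene','top']:
    c=snap(n,n+'0.png');pickle.dump(c,open(n+'0.pkl','wb'));print(n,-c['R'].T@c['t'],c['R'][2])
o=ctrl.get_obs();print(o)
E
```

```text
pics
scene [ 1.04419983 -0.68680767  1.04693898] [-0.39026097  0.525119   -0.75627138]
top [ 0.36566741 -0.01503631  1.36950698] [ 0.12768379  0.00628551 -0.99179501]
{'time_s': 0.1, 'q': array([-1.45930701e+00,  1.81476082e-01,  1.60789751e+00,  3.58807150e-05,
        1.35383413e+00, -2.06297935e-01]), 'dq': array([ 7.62960982e-04, -9.69848226e-04, -3.80186207e-03, -3.40187499e-04,
       -3.90515132e-05, -7.59488156e-04]), 'joint_efforts': array([ 1.79945764e-04, -4.45874727e+01, -3.52238774e+01, -2.15387395e-04,
        4.14460665e-03,  3.92025868e-05]), 'eef_pos': array([ 0.17964297, -0.54573232,  0.25547405]), 'eef_rot': array([-8.05797207e-04,  9.87403236e-01,  1.58221987e-01,  5.57632361e-05]), 'wrist_force': array([-0.69676242, -0.04426958,  0.07204273]), 'torque': array([ 0.04846841, -0.04503374, -0.01353787]), 'grasp_force': 0.0, 'opening': 0.9966532903110342}
```

View pics/top0.png

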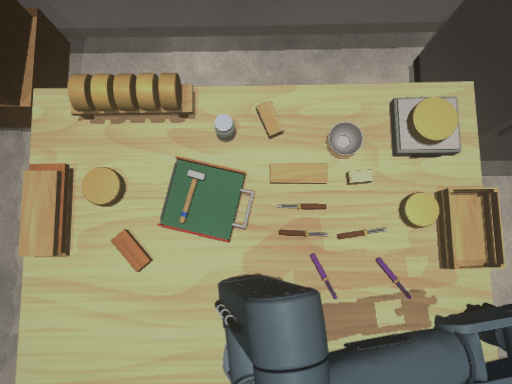

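View pics/scene0.png

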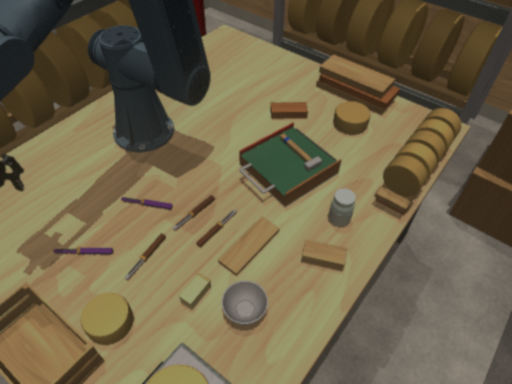

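The top view shows the box at about (205,198) with its red end at the bottom, and the hammer on it with its head up at (196,175). The plank is at (298,173). Three brown triers lie at (302,206), (303,234) and (362,232), with two purple decoys at (323,275) and (393,278). The scene view agrees.

```bash
cat > m.py <<'E'
from h import *
def blobs(c,box,f,amin=15):
    hsv=cv2.cvtColor(c['pixels'],cv2.COLOR_RGB2HSV).astype(int);m=f(hsv).astype(np.uint8)
    k=np.zeros_like(m);u0,v0,u1,v1=box;k[v0:v1,u0:u1]=1;m*=k
    n,l,s,ce=cv2.connectedComponentsWithStats(m)
    return [(l==i) for i in range(1,n) if s[i,4]>=amin]
green=lambda h:(h[...,0]>60)&(h[...,0]<95)&(h[...,1]>90)&(h[...,2]>40)
brown=lambda h:((h[...,0]<14)|(h[...,0]>172))&(h[...,1]>110)&(h[...,2]<150)
blue=lambda h:(h[...,0]>98)&(h[...,0]<125)&(h[...,1]>120)&(h[...,2]>60)
def rect(c,m,z):
    v,u=np.nonzero(m);P=onplane(c,np.c_[u,v],z)[:,:2].astype(np.float32)
    return cv2.minAreaRect(P)
E
python3 - <<'E'
from m import *
for n,tb,bb in[('top',(265,190,400,250),(150,150,262,245)),('scene',(110,185,245,285),(230,115,345,205))]:
    c=pickle.load(open(n+'0.pkl','rb'));C=cloud(c);print(n)
    for nm,f,b,z in[('green',green,bb,.051),('brown',brown,tb,.012),('blue',blue,bb,.067),('steel',lambda h:(h[...,1]<60)&(h[...,2]>100),bb,.07)]:
        for m in blobs(c,b,f,8):
            v,u=np.nonzero(m);print(nm,m.sum(),(u.mean().round(),v.mean().round()),'depthXYZ',np.median(C[m],0).round(3),'rect',[np.round(x,3) for x in rect(c,m,z)])
    m=C[...,2]
# plank via depth
    w=(C[...,2]>.013)&(C[...,2]<.024)
    k,l,s,ce=cv2.connectedComponentsWithStats(w.astype(np.uint8))
    for i in range(1,k):
        if s[i,4]>300: print('plk',s[i,4],ce[i].round(),[np.round(x,3) for x in cv2.minAreaRect(C[l==i][:,:2].astype(np.float32))],np.median(C[l==i][:,2]))
E
```

```text
top
brown 116 (np.float64(313.0), np.float64(206.0)) depthXYZ [ 0.508 -0.201  0.016] rect [array([ 0.508, -0.204]), array([0.083, 0.014]), np.float64(89.165)]
brown 109 (np.float64(292.0), np.float64(233.0)) depthXYZ [ 0.416 -0.128  0.016] rect [array([ 0.417, -0.128]), array([0.083, 0.015]), np.float64(86.348)]
brown 110 (np.float64(351.0), np.float64(234.0)) depthXYZ [ 0.409 -0.329  0.016] rect [array([ 0.408, -0.329]), array([0.014, 0.088]), np.float64(7.935)]
blue 23 (np.float64(184.0), np.float64(214.0)) depthXYZ [0.482 0.234 0.07 ] rect [array([0.482, 0.235]), array([0.017, 0.013]), np.float64(89.158)]
steel 163 (np.float64(214.0), np.float64(159.0)) depthXYZ [0.687 0.138 0.001] rect [array([0.669, 0.131]), array([0.194, 0.023]), np.float64(78.658)]
steel 94 (np.float64(246.0), np.float64(156.0)) depthXYZ [0.692 0.024 0.001] rect [array([0.674, 0.037]), array([0.125, 0.017]), np.float64(89.101)]
steel 26 (np.float64(164.0), np.float64(157.0)) depthXYZ [ 0.693  0.317 -0.   ] rect [array([0.677, 0.304]), array([0.078, 0.006]), np.float64(86.61)]
steel 10 (np.float64(172.0), np.fl
[... 1407 characters left out ...]
006, 0.019]), np.float64(1.953)]
steel 89 (np.float64(313.0), np.float64(161.0)) depthXYZ [0.613 0.194 0.073] rect [array([0.612, 0.198]), array([0.056, 0.023]), np.float64(71.625)]
steel 154 (np.float64(254.0), np.float64(179.0)) depthXYZ [0.497 0.025 0.052] rect [array([0.509, 0.024]), array([0.047, 0.129]), np.float64(75.096)]
steel 138 (np.float64(340.0), np.float64(196.0)) depthXYZ [0.767 0.09  0.11 ] rect [array([0.754, 0.123]), array([0.03 , 0.065]), np.float64(29.813)]
plk 1387 [248. 245.] [array([ 0.625, -0.155]), array([0.202, 0.071]), np.float64(88.681)] 0.018024230629364747
plk 389 [244. 304.] [array([ 0.736, -0.317]), array([0.09, 0.09]), np.float64(74.759)] 0.018185756460230806
```

```bash
cat > plan.py <<'E'
from h import *
def cur():
    o=ctrl.get_obs();q=o['eef_rot'];R=Ro.from_quat([q[1],q[2],q[3],q[0]]).as_matrix()
    return np.array(o['eef_pos']),np.degrees(np.arctan2(R[1,0],R[0,0])),o
def plan(wps,claw,start=None,step=4.6,tstep=8.2):
    """wps: list of (x,y,z,yaw). prints calls, each rows in axes at call start"""
    p,y,o=cur() if start is None else (np.array(start[:3]),start[3],None)
    rows=[]
    pp,yy=p.copy(),y
    for w in wps:
        w=np.array(w,float);d=w[:3]-pp;dy=(w[3]-yy);n=max(1,int(np.ceil(max(np.linalg.norm(d)*100/step,abs(dy)/tstep))))
        for i in range(1,n+1): rows.append((pp+d*i/n,yy+dy*i/n))
        pp,yy=w[:3],w[3]
    for i in range(0,len(rows),5):
        c=[]
        a=np.radians(y);X=np.array([np.cos(a),np.sin(a),0]);Y=np.array([np.sin(a),-np.cos(a),0])
        for P,q in rows[i:i+5]:
            d=(P-p)*100;c.append([round(d@X,1)+0,round(d@Y,1)+0,round(-d[2],1)+0,round(-(q-y),1)+0,claw])
        print([c]);
        # carry rounded end pose
        e=c[-1];p=p+(X*e[0]+Y*e[1]-np.array([0,0,e[2]]))/100;y=y-e[3]
    return (*p.round(4),round(y,2))
E
python3 - <<'E'
from m import *; from plan import *
for n in['top','scene']:
    c=pickle.load(open(n+'0.pkl','rb'));C=cloud(c)
    w=(C[...,2]>.03)&(C[...,2]<.08)&(abs(C[...,0]-.54)<.2)&(abs(C[...,1]-.18)<.19)
    k,l,s,ce=cv2.connectedComponentsWithStats(w.astype(np.uint8));i=1+np.argmax(s[1:,4]);P=C[l==i]
    # wall tops of end walls
    E_=P[(P[:,2]>.058)];a=np.radians(-15.5);ex=np.array([np.cos(a),np.sin(a)]);ey=np.array([-ex[1],ex[0]])
    g=P[(P[:,2]>.046)&(P[:,2]<.056)];u=g[:,:2]@ex;v=g[:,:2]@ey
    print(n,s[i,4],'u',np.percentile(u,[1,99]),'v',np.percentile(v,[.5,1,99,99.5]))
    for sg in(1,-1):
        q=E_[sg*(E_[:,:2]@ex-u.mean())>.108]
        if len(q)>5:
            l2=cv2.fitLine(q[:,:2].astype(np.float32),cv2.DIST_HUBER,0,.01,.01).ravel();print(sg,len(q),q.mean(0).round(3),np.degrees(np.arctan2(l2[1],l2[0])).round(1),(q[:,:2]@ey).min().round(3),(q[:,:2]@ey).max().round(3),(q[:,:2]@ex).mean().round(3))
    b=P[(P[:,:2]@ey<v.mean()-.13)];
    print('v mean',v.mean(),'all v',np.percentile(P[:,:2]@ey,[1,99]))
print(cur()[:2]);print(plan([(.563,.212,.20,164),(.563,.212,.12,164)],-.4))
E
```

```text
top 5357 u [0.35706106 0.58188394] v [0.1482287  0.15025025 0.43324427 0.43520558]
1 159 [0.649 0.148 0.066] 76.5 0.194 0.439 0.586
-1 136 [0.42  0.204 0.066] 76.2 0.189 0.431 0.35
v mean 0.30292552930788547 all v [0.15064397 0.43313462]
scene 4422 u [0.3506028  0.58952292] v [0.14763882 0.14883103 0.4308004  0.4325328 ]
1 182 [0.648 0.142 0.065] 76.3 0.196 0.438 0.586
-1 169 [0.419 0.198 0.064] 76.4 0.188 0.429 0.351
v mean 0.2938970903394869 all v [0.14954026 0.4307941 ]
(array([ 0.17964297, -0.54573232,  0.25547405]), np.float64(18.207407620811672))
[[[np.float64(3.2), np.float64(-3.2), np.float64(0.3), np.float64(-7.7), -0.4], [np.float64(6.3), np.float64(-6.3), np.float64(0.6), np.float64(-15.3), -0.4], [np.float64(9.5), np.float64(-9.5), np.float64(0.9), np.float64(-23.0), -0.4], [np.float64(12.7), np.float64(-12.6), np.float64(1.2), np.float64(-30.7), -0.4], [np.float64(15.8), np.float64(-15.8), np.float64(1.5), np.float64(-38.4), -0.4]]]
[[[np.float64(4.4), np.float64(-0.5), np.float64(0.3), np.float64(-7.6), -0.4], [np.float64(8.9), np.float64(-1.0), np.float64(0.5), np.floa
[... 510 characters left out ...]
.2), np.float64(9.4), np.float64(1.2), np.float64(-30.7), -0.4], [np.float64(19.0), np.float64(11.7), np.float64(1.5), np.float64(-38.4), -0.4]]]
[[[np.float64(1.5), np.float64(4.2), np.float64(0.3), np.float64(-7.7), -0.4], [np.float64(3.0), np.float64(8.5), np.float64(0.6), np.float64(-15.3), -0.4], [np.float64(4.6), np.float64(12.7), np.float64(0.9), np.float64(-23.0), -0.4], [np.float64(6.1), np.float64(16.9), np.float64(1.1), np.float64(-30.7), -0.4], [np.float64(6.1), np.float64(16.9), np.float64(5.1), np.float64(-30.7), -0.4]]]
[[[np.float64(0.0), np.float64(0.0), np.float64(4.0), np.float64(0.0), -0.4]]]
(np.float64(0.5631), np.float64(0.2125), np.float64(0.1205), np.float64(164.01))
```

{"name": "servo_tool", "arguments": {
  "motion": [
    [[3.2, -3.2, 0.3, -7.7, -0.4], [6.3, -6.3, 0.6, -15.3, -0.4], [9.5, -9.5, 0.9, -23, -0.4], [12.7, -12.6, 1.2, -30.7, -0.4], [15.8, -15.8, 1.5, -38.4, -0.4]]
  ]
}}

```text
time_s: 0.6
eef_pos: [0.2808, -0.3449, 0.2408]
eef_rot: [-0.0, 0.879, 0.476, 0.0]
wrist_force: [0.4, -0.0, -0.0]
opening: 0.694
grasp_force: 0.0
```

{"name": "servo_tool", "arguments": {
  "motion": [
    [[4.4, -0.5, 0.3, -7.6, -0.4], [8.9, -1, 0.5, -15.3, -0.4], [13.3, -1.5, 0.8, -23, -0.4], [17.8, -2, 1.1, -30.7, -0.4], [22.2, -2.5, 1.4, -38.3, -0.4]]
  ]
}}

```text
time_s: 1.1
eef_pos: [0.382, -0.1458, 0.2271]
eef_rot: [0.0, 0.674, 0.738, 0.0]
wrist_force: [0.8, 0.3, 0.4]
opening: 0.702
grasp_force: 0.0
```

{"name": "servo_tool", "arguments": {
  "motion": [
    [[3.8, 2.3, 0.3, -7.7, -0.4], [7.6, 4.7, 0.6, -15.4, -0.4], [11.4, 7, 0.9, -23.1, -0.4], [15.2, 9.4, 1.2, -30.7, -0.4], [19, 11.7, 1.5, -38.4, -0.4]]
  ]
}}

```text
time_s: 1.6
eef_pos: [0.4824, 0.0536, 0.212]
eef_rot: [-0.0, 0.394, 0.919, -0.0]
wrist_force: [0.6, -1.5, -0.5]
opening: 0.698
grasp_force: 0.0
```

{"name": "servo_tool", "arguments": {
  "motion": [
    [[1.5, 4.2, 0.3, -7.7, -0.4], [3, 8.5, 0.6, -15.3, -0.4], [4.6, 12.7, 0.9, -23, -0.4], [6.1, 16.9, 1.1, -30.7, -0.4], [6.1, 16.9, 1.1, -30.7, -0.4]]
  ]
}}

```text
time_s: 2.1
eef_pos: [0.5639, 0.2163, 0.2]
eef_rot: [-0.0, 0.135, 0.991, 0.001]
wrist_force: [0.3, -0.5, -0.1]
opening: 0.701
grasp_force: 0.0
```

```bash
sed -i 's/c.append(\[round(d@X,1)+0,round(d@Y,1)+0,round(-d\[2\],1)+0,round(-(q-y),1)+0,claw\])/c.append([float(round(t,1)+0) for t in (d@X,d@Y,-d[2],y-q,claw)])/' plan.py
python3 - <<'E'
from m import *; from plan import *
print(cur())
c=snap('wrist','w1.png');pickle.dump(c,open('w1.pkl','wb'))
C=cloud(c);print(-c['R'].T@c['t'])
hd=(C[...,2]>.0565)&(C[...,2]<.085)
k,l,s,ce=cv2.connectedComponentsWithStats(hd.astype(np.uint8))
for i in range(1,k):
    if s[i,4]>300: P=C[l==i];print(s[i,4],ce[i].round(),np.median(P,0).round(3),[np.round(x,3) for x in cv2.minAreaRect(P[:,:2].astype(np.float32))],np.percentile(P[:,2],[50,95]))
snap('top','top1.png')
E
```

```text
(array([0.56386054, 0.21625351, 0.19997137]), np.float64(164.4468823125223), {'time_s': 2.1, 'q': array([ 1.69213962e-01,  2.97669593e-01,  1.58330104e+00,  1.45208083e-03,
        1.26112138e+00, -1.13057158e+00]), 'dq': array([-0.05794333, -0.05220625,  0.07293056, -0.0386658 ,  0.01940219,
        0.05898515]), 'joint_efforts': array([  1.15009166, -48.28510523, -34.71074939,   0.30180777,
        -0.13823422,  -0.57878751]), 'eef_pos': array([0.56386054, 0.21625351, 0.19997137]), 'eef_rot': array([-4.45629854e-04,  1.35310452e-01,  9.90802978e-01,  5.84684715e-04]), 'wrist_force': array([ 0.27980808, -0.54970839, -0.06967269]), 'torque': array([-0.02667173,  0.04881369,  0.00848586]), 'grasp_force': 0.0, 'opening': 0.7005294910730789})
[0.49244014 0.23526274 0.31826421]
560 [59.  3.] [0.397 0.111 0.065] [array([0.399, 0.122]), array([0.074, 0.005]), np.float64(74.49)] [0.06503385 0.06740875]
7404 [251. 160.] [0.551 0.216 0.07 ] [array([0.538, 0.219]), array([0.06 , 0.179]), np.float64(71.679)] [0.06970996 0.07393502]
1687 [259. 287.] [0.656 0.19  0.066] [array([0.657, 0.189]), array([0.121, 0.009]), np.float64(76.096)] [0.06568202 0.0674328 ]
302 [106. 287.] [0.623 0.059 0.063] [array([0.623, 0.051]), array([0.043, 0.007]), np.float64(75.432)] [0.06265949 0.06712865]
```

View pics/w1.png

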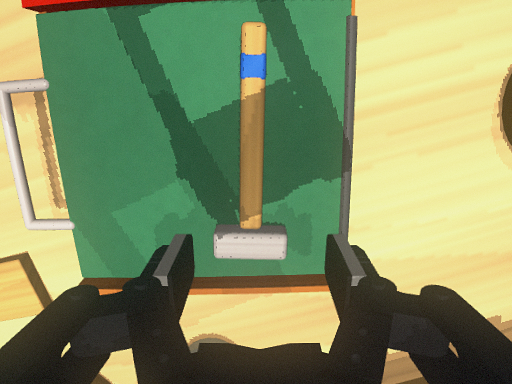

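View pics/top1.png

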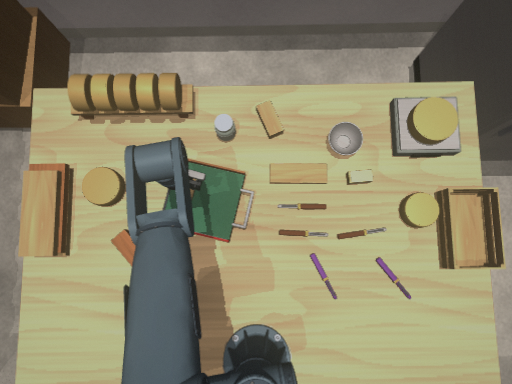

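The wrist view shows the hammer centred below the gripper, with its head at (250,242) and the blue band at (253,66). The top view still shows exactly three brown triers.

{"name": "servo_tool", "arguments": {
  "motion": [
    [[0, -0.5, 4, 2.4, -0.4], [0, -0.5, 8, 2.4, -0.4], [0, -0.5, 11, 2.4, -0.4], [0, -0.5, 12, 2.4, -0.4], [0, -0.5, 12, 2.4, -0.4]]
  ]
}}

```text
time_s: 2.7
eef_pos: [0.5605, 0.206, 0.0801]
eef_rot: [-0.002, 0.161, 0.987, -0.001]
wrist_force: [-0.4, -0.2, 1.0]
opening: 0.706
grasp_force: 0.0
```

{"name": "servo_tool", "arguments": {
  "motion": [
    [[0, 0, 0, 0, 1], [0, 0, 0, 0, 1], [0, 0, 0, 0, 1], [0, 0, 0, 0, 1], [0, 0, 0, 0, 1]]
  ]
}}

```text
time_s: 3.2
eef_pos: [0.5634, 0.2075, 0.0836]
eef_rot: [0.002, 0.16, 0.987, 0.001]
wrist_force: [-1.4, -0.9, 7.3]
opening: 0.19
grasp_force: 59.6
```

{"name": "servo_tool", "arguments": {
  "motion": [
    [[0, 0, -2, 0, 1], [0, 0, -5, 0, 1], [0, 0, -8, 0, 1], [0, 0, -12, 0, 1], [0, 0, -12, 0, 1]]
  ]
}}

```text
time_s: 3.7
eef_pos: [0.5653, 0.2079, 0.2084]
eef_rot: [0.006, 0.16, 0.987, 0.002]
wrist_force: [1.0, 0.6, -2.2]
opening: 0.191
grasp_force: 59.0
```

Run:
```python
from plan import *
p,y,o=cur();print(p,y,o['opening'])
# hammer +25 point grasped; want hammer origin near plank centre: head toward -y
a=np.radians(-91.7);g=np.array([.6255,-.1555])+.025*np.array([np.cos(a),np.sin(a)]);print(g)
e=plan([(*g,.20,y-73.4)],1.);print(e)
```

```text
[0.56530628 0.20793579 0.20842201] 161.62665915874933 0.1909668506549515
[ 0.62475834 -0.180489  ]
[[[-2.0, -3.9, 0.1, 8.2, 1.0], [-4.0, -7.8, 0.2, 16.3, 1.0], [-6.0, -11.7, 0.3, 24.5, 1.0], [-7.9, -15.6, 0.4, 32.6, 1.0], [-9.9, -19.4, 0.5, 40.8, 1.0]]]
[[[-4.1, -1.6, 0.1, 8.1, 1.0], [-8.1, -3.3, 0.2, 16.3, 1.0], [-12.2, -4.9, 0.2, 24.4, 1.0], [-16.2, -6.6, 0.3, 32.6, 1.0]]]
(np.float64(0.6244), np.float64(-0.1803), np.float64(0.2004), np.float64(88.23))
```

{"name": "servo_tool", "arguments": {
  "motion": [
    [[-2, -3.9, 0.1, 8.2, 1], [-4, -7.8, 0.2, 16.3, 1], [-6, -11.7, 0.3, 24.5, 1], [-7.9, -15.6, 0.4, 32.6, 1], [-9.9, -19.4, 0.5, 40.8, 1]]
  ]
}}

```text
time_s: 4.2
eef_pos: [0.594, -0.0097, 0.1958]
eef_rot: [-0.0, 0.496, 0.868, -0.0]
wrist_force: [0.9, -0.1, -1.7]
opening: 0.185
grasp_force: 59.1
```

{"name": "servo_tool", "arguments": {
  "motion": [
    [[-4.1, -1.6, 0.1, 8.1, 1], [-8.1, -3.3, 0.2, 16.3, 1], [-12.2, -4.9, 0.2, 24.4, 1], [-16.2, -6.6, 0.3, 32.6, 1], [-16.2, -6.6, 0.3, 32.6, 1]]
  ]
}}

```text
time_s: 4.7
eef_pos: [0.6206, -0.1869, 0.1927]
eef_rot: [0.001, 0.721, 0.693, -0.001]
wrist_force: [1.9, 1.0, -1.8]
opening: 0.187
grasp_force: 59.1
```

Run:
```python
from m import *; from plan import *
p,y,o=cur();print(p,y,o['opening'],o['grasp_force'])
c=snap('wrist','w2.png');C=cloud(c)
print(np.percentile(C[...,2],[1,50,99]))
e=plan([(.6248,-.1805,p[2],88.2),(.6248,-.1805,.051,88.2)],1.);print(e)
```

```text
[ 0.62061752 -0.18687976  0.19270182] 87.70123199874168 0.18698854077638866 59.09338295459747
[-0.00095055  0.00136709  0.25852274]
[[[0.4, 0.4, 0.0, -0.2, 1.0], [0.4, 0.4, 3.5, -0.2, 1.0], [0.4, 0.4, 7.1, -0.2, 1.0], [0.4, 0.4, 10.6, -0.2, 1.0], [0.4, 0.4, 14.1, -0.2, 1.0]]]
(np.float64(0.6244), np.float64(-0.18), np.float64(0.0514), np.float64(88.18))
```

View pics/w2.png

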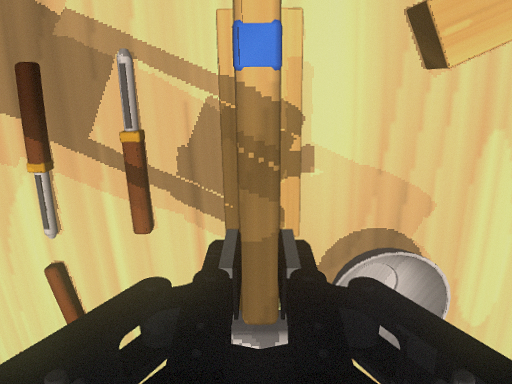

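The hammer is held level along the plank, with the blue band at (258,45).

{"name": "servo_tool", "arguments": {
  "motion": [
    [[0.2, 0.2, 4, 0, 1], [0.2, 0.2, 8, 0, 1], [0.2, 0.2, 12, 0, 1], [0.2, 0.2, 12.8, 0, 1], [0.2, 0.2, 12.8, 0, 1]]
  ]
}}

```text
time_s: 5.25
eef_pos: [0.6215, -0.1774, 0.0636]
eef_rot: [-0.002, 0.717, 0.697, -0.001]
wrist_force: [-1.7, 0.6, -1.4]
opening: 0.184
grasp_force: 59.1
```

{"name": "servo_tool", "arguments": {
  "motion": [
    [[0, 0, 0, 0, 1], [0, 0, 0, 0, 1]]
  ]
}}

```text
time_s: 5.45
eef_pos: [0.6248, -0.1797, 0.0683]
eef_rot: [0.002, 0.718, 0.696, 0.001]
wrist_force: [0.6, 0.2, -1.3]
opening: 0.186
grasp_force: 59.1
```

Settled at 0.068, so lower to contact.

{"name": "servo_tool", "arguments": {
  "motion": [
    [[0, 0, 0.8, 0, 1], [0, 0, 1.3, 0, 1], [0, 0, 1.6, 0, 1], [0, 0, 1.6, 0, 1], [0, 0, 1.6, 0, 1]]
  ]
}}

```text
time_s: 5.95
eef_pos: [0.6229, -0.1792, 0.0507]
eef_rot: [-0.0, 0.718, 0.696, -0.0]
wrist_force: [-5.9, 3.0, 10.1]
opening: 0.191
grasp_force: 60.6
```

{"name": "servo_tool", "arguments": {
  "motion": [
    [[0, 0, 0, 0, 0.1], [0, 0, 0, 0, 0.1], [0, 0, 0, 0, 0.1], [0, 0, 0, 0, 0.1], [0, 0, 0, 0, 0.1]]
  ]
}}

```text
time_s: 6.45
eef_pos: [0.6228, -0.1792, 0.0491]
eef_rot: [-0.0, 0.718, 0.696, -0.0]
wrist_force: [-0.3, -0.6, 0.3]
opening: 0.447
grasp_force: 0.0
```

{"name": "servo_tool", "arguments": {
  "motion": [
    [[0, 0, -3, 0, 0.1], [0, 0, -7, 0, 0.1], [0, 0, -11, 0, 0.1], [0, 0, -15, 0, 0.1], [0, 0, -15, 0, 0.1]]
  ]
}}

```text
time_s: 6.95
eef_pos: [0.6264, -0.1808, 0.207]
eef_rot: [0.006, 0.718, 0.696, 0.002]
wrist_force: [1.7, -0.0, 0.3]
opening: 0.449
grasp_force: 0.0
```

Run:
```python
from m import *; from plan import *
c=snap('top','top2.png');C=cloud(c)
p,y,o=cur();print(p,y,o['opening'])
e=plan([(.497,.022,.19,166.2)],.3);print(e)
```

```text
[ 0.6249313  -0.18016471  0.20353125] 88.21026152802258 0.45146938146411875
[[[2.0, -1.3, 0.1, -7.8, 0.3], [4.0, -2.7, 0.3, -15.6, 0.3], [5.9, -4.0, 0.4, -23.4, 0.3], [7.9, -5.4, 0.5, -31.2, 0.3], [9.9, -6.7, 0.7, -39.0, 0.3]]]
[[[2.4, 0.2, 0.1, -7.8, 0.3], [4.8, 0.4, 0.2, -15.6, 0.3], [7.2, 0.6, 0.4, -23.4, 0.3], [9.5, 0.8, 0.5, -31.2, 0.3], [11.9, 1.0, 0.7, -39.0, 0.3]]]
(np.float64(0.4971), np.float64(0.0217), np.float64(0.1895), np.float64(166.21))
```

{"name": "servo_tool", "arguments": {
  "motion": [
    [[2, -1.3, 0.1, -7.8, 0.3], [4, -2.7, 0.3, -15.6, 0.3], [5.9, -4, 0.4, -23.4, 0.3], [7.9, -5.4, 0.5, -31.2, 0.3], [9.9, -6.7, 0.7, -39, 0.3]]
  ]
}}

```text
time_s: 7.5
eef_pos: [0.5575, -0.0771, 0.1905]
eef_rot: [-0.001, 0.442, 0.897, -0.0]
wrist_force: [1.2, 0.1, -1.0]
opening: 0.349
grasp_force: 0.0
```

{"name": "servo_tool", "arguments": {
  "motion": [
    [[2.4, 0.2, 0.1, -7.8, 0.3], [4.8, 0.4, 0.2, -15.6, 0.3], [7.2, 0.6, 0.4, -23.4, 0.3], [9.5, 0.8, 0.5, -31.2, 0.3], [11.9, 1, 0.7, -39, 0.3]]
  ]
}}

```text
time_s: 8.0
eef_pos: [0.4935, 0.0236, 0.1838]
eef_rot: [-0.001, 0.117, 0.993, 0.0]
wrist_force: [0.5, -0.2, -0.3]
opening: 0.351
grasp_force: 0.0
```

{"name": "servo_tool", "arguments": {
  "motion": [
    [[0, 0, 0, 0, 0.3], [0, 0, 0, 0, 0.3], [0, 0, 0, 0, 0.3]]
  ]
}}

```text
time_s: 8.3
eef_pos: [0.4952, 0.0222, 0.1849]
eef_rot: [-0.0, 0.121, 0.993, -0.0]
wrist_force: [0.7, 0.1, 0.3]
opening: 0.349
grasp_force: 0.0
```

Run:
```python
from m import *; from plan import *
p,y,o=cur();print(p,y,o['opening'])
a=np.radians(-13.7);ex=np.array([np.cos(a),np.sin(a)]);ey=np.array([-ex[1],ex[0]]);c0=np.array([.5345,.176])
c=snap('wrist','w3.png');C=cloud(c)
for nm,c_,C_ in(('w',c,C),)+tuple((n,c,cloud(c)) for n in('top','scene') for c in[snap(n)]):
    q=(C_[...,:2]-c0)@np.stack([ex,ey],1)
    w=(q[...,1]<-.15)&(q[...,1]>-.175)&(abs(q[...,0])<.07)&(C_[...,2]>.03)&(C_[...,2]<.06)
    if w.sum()>10: print(nm,w.sum(),'box',q[w].mean(0).round(4),np.percentile(q[w],[2,98],axis=0).round(3).tolist(),'z95',np.percentile(C_[w][:,2],95).round(3),'xy',C_[w].mean(0).round(4),cv2.fitLine(C_[w][:,:2].astype(np.float32),2,0,.01,.01).ravel()[:2])
    hm=(C_[...,2]>.03)&(C_[...,2]<.05)&(abs(C_[...,0]-.625)<.06)&(abs(C_[...,1]+.155)<.13)
    if hm.sum()>10: print('hammer',hm.sum(),[np.round(x,3) for x in cv2.minAreaRect(C_[hm][:,:2].astype(np.float32))])
```

```text
[0.49523429 0.02215771 0.18489231] 166.0929975693727 0.3491689579829086
w 2258 box [-0.0087 -0.1604] [[-0.066, -0.166], [0.058, -0.151]] z95 0.054 xy [0.488  0.0222 0.0526] [ 0.9702414  -0.24213955]
hammer 387 [array([ 0.611, -0.198]), array([0.093, 0.024]), np.float64(71.5)]
top 49 box [-0.0416 -0.1605] [[-0.063, -0.166], [-0.017, -0.152]] z95 0.056 xy [0.4561 0.0299 0.0519] [ 0.9459132  -0.32441983]
hammer 346 [array([ 0.629, -0.154]), array([0.176, 0.061]), np.float64(86.653)]
scene 120 box [ 0.0026 -0.161 ] [[-0.061, -0.166], [0.063, -0.151]] z95 0.055 xy [0.4989 0.019  0.0512] [ 0.9716504  -0.23642227]
hammer 469 [array([ 0.627, -0.152]), array([0.181, 0.059]), np.float64(87.759)]
```

{"name": "servo_tool", "arguments": {
  "motion": [
    [[0, -0.2, 4, 0, 0.3], [0, -0.2, 8, 0, 0.3], [0, -0.2, 11, 0, 0.3], [0, -0.2, 12.7, 0, 0.3], [0, -0.2, 12.7, 0, 0.3]]
  ]
}}

```text
time_s: 8.95
eef_pos: [0.4925, 0.0207, 0.0556]
eef_rot: [-0.003, 0.121, 0.993, 0.0]
wrist_force: [-1.5, 0.6, 0.6]
opening: 0.35
grasp_force: 0.0
```

{"name": "servo_tool", "arguments": {
  "motion": [
    [[0, 0, 0, 0, 1], [0, 0, 0, 0, 1], [0, 0, 0, 0, 1], [0, 0, 0, 0, 1], [0, 0, 0, 0, 1]]
  ]
}}

```text
time_s: 9.45
eef_pos: [0.4953, 0.02, 0.0594]
eef_rot: [0.001, 0.12, 0.993, -0.001]
wrist_force: [-2.4, -5.0, 1.1]
opening: 0.089
grasp_force: 58.8
```

{"name": "servo_tool", "arguments": {
  "motion": [
    [[0, 0.1, -2.8, 0, 1], [0, 0.6, -5.5, 0, 1], [0, 1.2, -8.2, 0, 1], [0, 2.2, -10.8, 0, 1], [0, 3.4, -13.3, 0, 1]]
  ]
}}

```text
time_s: 9.95
eef_pos: [0.5033, 0.0524, 0.1935]
eef_rot: [0.001, 0.12, 0.993, -0.002]
wrist_force: [2.0, -7.3, -2.4]
opening: 0.089
grasp_force: 58.4
```

{"name": "servo_tool", "arguments": {
  "motion": [
    [[0, 1.5, -2.4, 0, 1], [0, 3.1, -4.6, 0, 1], [0, 5, -6.6, 0, 1], [0, 7.1, -8.4, 0, 1], [0, 9.4, -10.1, 0, 1]]
  ]
}}

```text
time_s: 10.45
eef_pos: [0.5258, 0.1429, 0.2966]
eef_rot: [0.002, 0.121, 0.993, -0.003]
wrist_force: [-0.2, -9.9, 4.4]
opening: 0.087
grasp_force: 58.5
```

{"name": "servo_tool", "arguments": {
  "motion": [
    [[0, 2.4, -1.4, 0, 1], [0, 5, -2.5, 0, 1], [0, 7.6, -3.4, 0, 1], [0, 10.3, -4, 0, 1], [0, 13, -4.3, 0, 1]]
  ]
}}

```text
time_s: 10.95
eef_pos: [0.5578, 0.2716, 0.3401]
eef_rot: [0.004, 0.12, 0.993, 0.0]
wrist_force: [6.2, -4.1, -5.4]
opening: 0.089
grasp_force: 62.3
```

{"name": "servo_tool", "arguments": {
  "motion": [
    [[0, 0.7, -0.1, 0, 1], [0, 0.7, -0.1, 0, 1], [0, 0.7, -0.1, 0, 1], [0, 0.7, -0.1, 0, 1]]
  ]
}}

```text
time_s: 11.35
eef_pos: [0.5596, 0.2789, 0.3401]
eef_rot: [0.004, 0.12, 0.993, 0.002]
wrist_force: [3.0, 0.8, 7.2]
opening: 0.085
grasp_force: 63.8
```

{"name": "servo_tool", "arguments": {
  "motion": [
    [[0, 0, 0, 0, 0.3], [0, 0, 0, 0, 0.3], [0, 0, 0, 0, 0.3], [0, 0, -3, 0, 0.3], [0, 0, -7, 0, 0.3]]
  ]
}}

```text
time_s: 11.85
eef_pos: [0.5564, 0.2779, 0.4038]
eef_rot: [-0.003, 0.12, 0.993, -0.001]
wrist_force: [0.5, 0.5, 0.5]
opening: 0.347
grasp_force: 0.0
```

Run:
```python
from m import *; from plan import *
p,y,o=cur();print(p,y,o['opening'])
c=snap('scene');C=cloud(c)
a=np.radians(-13.7);ex=np.array([np.cos(a),np.sin(a)]);ey=np.array([-ex[1],ex[0]]);c0=np.array([.5345,.176])
q=(C[...,:2]-c0)@np.stack([ex,ey],1)
w=(abs(q[...,0])<.1)&(q[...,1]>.05)&(q[...,1]<.3)&(C[...,2]>.1)&(C[...,2]<.27)&green(cv2.cvtColor(c['pixels'],cv2.COLOR_RGB2HSV).astype(int))
l=np.polyfit(C[w][:,2],q[w][:,1],1);print(w.sum(),'flap dy/dz',l,'theta',np.pi/2+np.arctan(l[0]))
e=plan([(.47,.05,p[2]-.04,y-40),(.414,-.155,.2,86)],0.);print(e)
```

```text
[0.55637909 0.27787487 0.40378115] 166.21476875905023 0.34659928614856184Traceback (most recent call last):
  File "<stdin>", line 7, in <module>
    raise TypeError("expected non-empty vector for x")
TypeError: expected non-empty vector for x
```

Run:
```python
from plan import *
p,y,o=cur()
e=plan([(.47,.05,p[2]-.04,y-40),(.414,-.155,.2,86)],0.);print(e)
```

```text
[[[0.5, -4.1, 0.7, 6.7, 0.0], [1.1, -8.1, 1.3, 13.3, 0.0], [1.6, -12.2, 2.0, 20.0, 0.0], [2.1, -16.2, 2.7, 26.7, 0.0], [2.6, -20.3, 3.3, 33.3, 0.0]]]
[[[-1.7, -3.7, 0.7, 6.7, 0.0], [-3.6, -6.7, 3.6, 13.4, 0.0], [-5.5, -9.7, 6.5, 20.1, 0.0], [-7.3, -12.7, 9.4, 26.8, 0.0], [-9.2, -15.7, 12.3, 33.5, 0.0]]]
[[[-3.2, -1.5, 2.9, 6.7, 0.0], [-6.4, -3.0, 5.8, 13.4, 0.0]]]
(np.float64(0.4135), np.float64(-0.1548), np.float64(0.2001), np.float64(86.02))
```

{"name": "servo_tool", "arguments": {
  "motion": [
    [[0.5, -4.1, 0.7, 6.7, 0], [1.1, -8.1, 1.3, 13.3, 0], [1.6, -12.2, 2, 20, 0], [2.1, -16.2, 2.7, 26.7, 0], [2.6, -20.3, 3.3, 33.3, 0]]
  ]
}}

```text
time_s: 12.4
eef_pos: [0.4829, 0.0862, 0.3726]
eef_rot: [-0.0, 0.401, 0.916, 0.0]
wrist_force: [0.3, -0.8, 1.3]
opening: 0.502
grasp_force: 0.0
```

{"name": "servo_tool", "arguments": {
  "motion": [
    [[-1.7, -3.7, 0.7, 6.7, 0], [-3.6, -6.7, 3.6, 13.4, 0], [-5.5, -9.7, 6.5, 20.1, 0], [-7.3, -12.7, 9.4, 26.8, 0], [-9.2, -15.7, 12.3, 33.5, 0]]
  ]
}}

```text
time_s: 12.9
eef_pos: [0.4309, -0.0881, 0.2493]
eef_rot: [0.0, 0.648, 0.761, 0.0]
wrist_force: [0.7, 0.2, -0.2]
opening: 0.503
grasp_force: 0.0
```

{"name": "servo_tool", "arguments": {
  "motion": [
    [[-3.2, -1.5, 2.9, 6.7, 0], [-6.4, -3, 5.8, 13.4, 0], [-6.4, -3, 5.8, 13.4, 0], [-6.4, -3, 5.8, 13.4, 0], [-6.4, -3, 5.8, 13.4, 0]]
  ]
}}

```text
time_s: 13.4
eef_pos: [0.4132, -0.1548, 0.1931]
eef_rot: [0.001, 0.731, 0.683, 0.0]
wrist_force: [0.4, -0.4, 0.5]
opening: 0.502
grasp_force: 0.0
```

```bash
cat > look.py <<'E'
from m import *; from plan import *
a=np.radians(-13.7);ex=np.array([np.cos(a),np.sin(a)]);ey=np.array([-ex[1],ex[0]]);c0=np.array([.5345,.176]);B=np.stack([ex,ey],1)
brn=lambda h:((h[...,0]<14)|(h[...,0]>172))&(h[...,1]>110)&(h[...,2]<140)&(h[...,2]>15)
def tri(c,name,C=None,amin=300):
    """brown handles by colour; height from depth; direction by the handle's long axis"""
    C=cloud(c) if C is None else C;H,W=C.shape[:2];out=[]
    for m in blobs(c,(0,0,W,H),brn,amin):
        z=np.median(C[m][:,2])
        if not(.005<z<.04):continue
        v,u=np.nonzero(m);P=onplane(c,np.c_[u,v],z)[:,:2]
        (cx,cy),(w,h),an=cv2.minAreaRect(P.astype(np.float32))
        if w<h: w,h,an=h,w,an+90
        edge=u.min()<2 or v.min()<2 or u.max()>W-3 or v.max()>H-3
        print(name,'brown',m.sum(),'px',u.mean().round(),v.mean().round(),'xy',round(cx,4),round(cy,4),'L',round(w,3),round(h,3),'ang',round(an,1),'z',z.round(4),'EDGE' if edge else '')
E
python3 - <<'E'
from look import *
p,y,o=cur();print(p,y,o['opening'])
c=snap('scene');C=cloud(c);q=(C[...,:2]-c0)@B
w=(abs(q[...,0])<.1)&(q[...,1]>.07)&(q[...,1]<.2)&(C[...,2]>.1)&(C[...,2]<.27)
l=np.polyfit(C[w][:,2],q[w][:,1],1);print(w.sum(),'flap dy/dz',l,'theta',np.pi/2+np.arctan(l[0]))
tri(c,'scene',C,60)
tri(snap('wrist','w4.png'),'wrist');tri(snap('top'),'top',None,60)
E
```

```text
[ 0.41315316 -0.15481945  0.19305702] 86.07920171872682 0.5015210551638689
1913 flap dy/dz [-0.04057809  0.1170915 ] theta 1.5302404898718385
scene brown 225 px 283.0 109.0 xy 0.3548 0.3931 L 0.084 0.079 ang 38.5 z 0.034 
scene brown 60 px 318.0 152.0 xy 0.5836 0.2819 L 0.075 0.022 ang 164.9 z 0.0291 
scene brown 118 px 208.0 235.0 xy 0.5088 -0.2044 L 0.087 0.016 ang 88.8 z 0.016 
scene brown 99 px 154.0 245.0 xy 0.4089 -0.3287 L 0.08 0.012 ang 97.4 z 0.0156 
wrist brown 1108 px 259.0 148.0 xy 0.4139 -0.1364 L 0.074 0.017 ang 86.5 z 0.0164 
wrist brown 1376 px 360.0 209.0 xy 0.504 -0.2032 L 0.088 0.018 ang 88.0 z 0.0164 
wrist brown 703 px 262.0 322.0 xy 0.4052 -0.3205 L 0.071 0.017 ang 98.3 z 0.0163
```

View pics/w4.png

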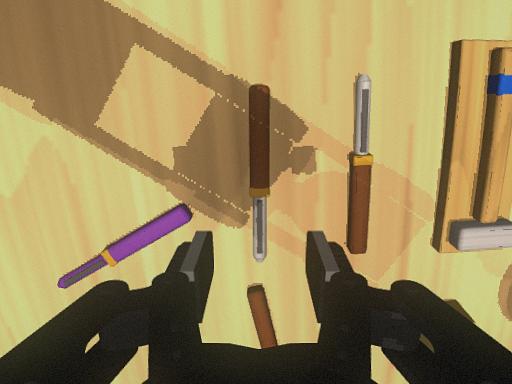

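The view shows trier B at (259,150), handle up, centred between the fingers. Trier A is at (360,160), C at (262,320), and the purple decoy at left. The flap stands at 1.53.

{"name": "servo_tool", "arguments": {
  "motion": [
    [[0, 0, 4, 0.6, 0], [0, 0, 8, 0.6, 0], [0, 0, 12, 0.6, 0], [0, 0, 15.5, 0.6, 0], [0, 0, 15.5, 0.6, 0]]
  ]
}}

```text
time_s: 14.05
eef_pos: [0.4098, -0.1524, 0.0338]
eef_rot: [-0.004, 0.734, 0.679, -0.001]
wrist_force: [0.4, 0.2, -0.4]
opening: 0.504
grasp_force: 0.0
```

{"name": "servo_tool", "arguments": {
  "motion": [
    [[0, 0, 0, 0, 0], [0, 0, 0, 0, 0], [0, 0, 0, 0, 0]]
  ]
}}

```text
time_s: 14.35
eef_pos: [0.4142, -0.1561, 0.0395]
eef_rot: [0.002, 0.735, 0.678, 0.0]
wrist_force: [-0.4, -0.6, -0.1]
opening: 0.505
grasp_force: 0.0
```

{"name": "servo_tool", "arguments": {
  "motion": [
    [[0, 0, 0.8, 0, 0], [0, 0, 0.8, 0, 0], [0, 0, 0.8, 0, 1], [0, 0, 0.8, 0, 1], [0, 0, 0.8, 0, 1]]
  ]
}}

```text
time_s: 14.85
eef_pos: [0.4127, -0.1553, 0.0296]
eef_rot: [0.0, 0.735, 0.678, 0.0]
wrist_force: [-0.6, 1.1, 4.3]
opening: 0.19
grasp_force: 59.1
```

{"name": "servo_tool", "arguments": {
  "motion": [
    [[0, 0, 0, 0, 1], [0, 0, 0, 0, 1], [0, 0, -1, 0, 1], [0, 0, -4, 0, 1], [0, 0, -8, 0, 1]]
  ]
}}

```text
time_s: 15.35
eef_pos: [0.411, -0.1541, 0.1089]
eef_rot: [-0.002, 0.735, 0.678, -0.0]
wrist_force: [0.1, -1.1, -0.8]
opening: 0.191
grasp_force: 58.8
```

{"name": "servo_tool", "arguments": {
  "motion": [
    [[0, 0, -4, 0, 1], [0, 0, -8, 0, 1], [0, 0, -8, 0, 1], [0, 0, -8, 0, 1]]
  ]
}}

```text
time_s: 15.75
eef_pos: [0.4129, -0.1554, 0.1903]
eef_rot: [0.001, 0.735, 0.678, 0.0]
wrist_force: [-0.3, -0.4, -1.0]
opening: 0.186
grasp_force: 58.8
```

```bash
cat >> look.py <<'E'
def tobox(bx,by,z,yaw,off=(0,0),**k):
    w=c0+B@np.array([bx,by]);return (*w,z,yaw)
E
python3 - <<'E'
from look import *
p,y,o=cur();print(p,y,o['opening'],o['grasp_force'])
tri(snap('wrist','w5.png'),'wrist')
e=plan([(.50,.06,.20,y+40),tobox(-.01,.045,.17,166.3)],1.);print(e)
E
```

```text
[ 0.41292115 -0.15537303  0.19034923] 85.41184749614953 0.18600867549053565 58.827261328697205
wrist brown 1392 px 362.0 208.0 xy 0.5042 -0.2032 L 0.088 0.017 ang 88.6 z 0.0164 
[[[3.7, 1.2, -0.2, -6.7, 1.0], [7.4, 2.3, -0.4, -13.3, 1.0], [11.1, 3.5, -0.6, -20.0, 1.0], [14.7, 4.7, -0.7, -26.7, 1.0], [18.4, 5.9, -0.9, -33.3, 1.0]]]
[[[2.5, 3.0, -0.2, -6.7, 1.0], [5.0, 5.2, 0.4, -14.9, 1.0], [7.5, 7.4, 1.0, -23.1, 1.0], [10.0, 9.5, 1.6, -31.2, 1.0], [12.5, 11.7, 2.2, -39.4, 1.0]]]
[[[0.5, 3.3, 0.6, -8.2, 1.0]]]
(np.float64(0.5359), np.float64(0.2222), np.float64(0.1699), np.float64(166.31))
```

View pics/w5.png

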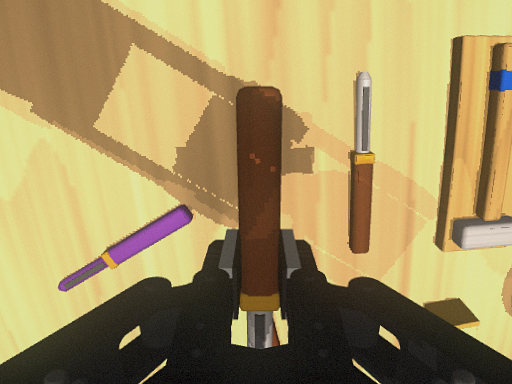

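Trier B is held level, handle towards tool +x, with the ferrule at (259,300). Next is the carry into the box.

{"name": "servo_tool", "arguments": {
  "motion": [
    [[3.7, 1.2, -0.2, -6.7, 1], [7.4, 2.3, -0.4, -13.3, 1], [11.1, 3.5, -0.6, -20, 1], [14.7, 4.7, -0.7, -26.7, 1], [18.4, 5.9, -0.9, -33.3, 1]]
  ]
}}

```text
time_s: 16.3
eef_pos: [0.485, 0.0252, 0.1961]
eef_rot: [-0.002, 0.508, 0.861, -0.001]
wrist_force: [0.5, 0.7, -0.1]
opening: 0.191
grasp_force: 58.8
```

{"name": "servo_tool", "arguments": {
  "motion": [
    [[2.5, 3, -0.2, -6.7, 1], [5, 5.2, 0.4, -14.9, 1], [7.5, 7.4, 1, -23.1, 1], [10, 9.5, 1.6, -31.2, 1], [12.5, 11.7, 2.2, -39.4, 1]]
  ]
}}

```text
time_s: 16.8
eef_pos: [0.5272, 0.1906, 0.1734]
eef_rot: [-0.002, 0.187, 0.982, -0.001]
wrist_force: [-0.2, -0.9, -0.8]
opening: 0.19
grasp_force: 58.8
```

{"name": "servo_tool", "arguments": {
  "motion": [
    [[0.5, 3.3, 0.6, -8.2, 1], [0.5, 3.3, 0.6, -8.2, 1], [0.5, 3.3, 0.6, -8.2, 1], [0.5, 3.3, 0.6, -8.2, 1]]
  ]
}}

```text
time_s: 17.2
eef_pos: [0.5355, 0.2209, 0.1691]
eef_rot: [-0.001, 0.12, 0.993, -0.001]
wrist_force: [0.2, -0.6, -0.4]
opening: 0.19
grasp_force: 61.6
```

```bash
cat >> look.py <<'E'
def boxpos():
    p,y,o=cur();print('box xy',((p[:2]-c0)@B).round(4),'z',p[2].round(4),'yaw',round(y,1),'op',round(o['opening'],3),'gf',round(o['grasp_force'],1))
E
python3 - <<'E'
from look import *
boxpos()
c=snap('wrist','w6.png');C=cloud(c);q=(C[...,:2]-c0)@B
w=(abs(q[...,0])<.1)&(q[...,1]>-.1)&(q[...,1]<.0)&(C[...,2]<.03);print('floor z',w.sum(),np.median(C[w][:,2]) if w.any() else 0)
E
```

```text
box xy [-0.0097  0.0439] z 0.1691 yaw 166.2 op 0.19 gf 61.6
floor z 24041 0.006567681996140256
```

{"name": "servo_tool", "arguments": {
  "motion": [
    [[0, 0, 3, 0, 1], [0, 0, 6, 0, 1], [0, 0, 9, 0, 1], [0, 0, 12, 0, 1], [0, 0, 12, 0, 1]]
  ]
}}

```text
time_s: 17.75
eef_pos: [0.5329, 0.2199, 0.0463]
eef_rot: [-0.004, 0.12, 0.993, -0.001]
wrist_force: [-1.1, -0.0, -1.5]
opening: 0.193
grasp_force: 61.6
```

{"name": "servo_tool", "arguments": {
  "motion": [
    [[0, 0, 0, 0, 1], [0, 0, 0, 0, 1], [0, 0, 0.6, 0, 1], [0, 0, 0.9, 0, 1], [0, 0, 0.9, 0, 1]]
  ]
}}

```text
time_s: 18.25
eef_pos: [0.5362, 0.2218, 0.0413]
eef_rot: [-0.0, 0.119, 0.993, -0.0]
wrist_force: [-0.3, 0.2, -1.1]
opening: 0.192
grasp_force: 61.6
```

{"name": "servo_tool", "arguments": {
  "motion": [
    [[0, 0, 0.2, 0, 1], [0, 0, 0.2, 0, 1], [0, 0, 0.2, 0, 1]]
  ]
}}

```text
time_s: 18.55
eef_pos: [0.5361, 0.2219, 0.039]
eef_rot: [-0.0, 0.119, 0.993, -0.0]
wrist_force: [0.3, -0.3, -0.8]
opening: 0.191
grasp_force: 61.6
```

{"name": "servo_tool", "arguments": {
  "motion": [
    [[0, 0, 0.3, 0, 1], [0, 0, 0.3, 0, 1], [0, 0, 0.3, 0, 0.2], [0, 0, 0.3, 0, 0.2], [0, 0, 0.3, 0, 0.2]]
  ]
}}

```text
time_s: 19.05
eef_pos: [0.5364, 0.2219, 0.0364]
eef_rot: [0.0, 0.119, 0.993, 0.0]
wrist_force: [-0.8, 0.4, 0.5]
opening: 0.4
grasp_force: 0.0
```

{"name": "servo_tool", "arguments": {
  "motion": [
    [[0, 0, 0, 0, 0.2], [0, 0, -2, 0, 0.2], [0, 0, -6, 0, 0.2], [0, 0, -11, 0, 0.2], [0, 0, -15, 0, 0.2]]
  ]
}}

```text
time_s: 19.55
eef_pos: [0.5368, 0.2222, 0.1892]
eef_rot: [0.001, 0.119, 0.993, 0.0]
wrist_force: [0.9, 0.0, -0.6]
opening: 0.397
grasp_force: 0.0
```

Run:
```python
from look import *
boxpos()
tri(snap('wrist','w7.png'),'wrist');tri(snap('scene'),'scene',None,60)
# next: trier C, yaw 98
e=plan([(.47,.03,.24,130),(.409,-.349+.0,.2,98)],0.);print(e)
```

```text
box xy [-0.0087  0.0454] z 0.1892 yaw 166.3 op 0.397 gf 0.0
wrist brown 1354 px 258.0 147.0 xy 0.5137 0.2262 L 0.08 0.016 ang 166.7 z 0.0225 
wrist brown 1213 px 267.0 299.0 xy 0.6608 0.1955 L 0.09 0.043 ang 75.7 z 0.0336 
scene brown 198 px 280.0 109.0 xy 0.3516 0.3871 L 0.087 0.07 ang 126.2 z 0.0342 
scene brown 132 px 308.0 145.0 xy 0.5361 0.2945 L 0.158 0.024 ang 165.2 z 0.0282 
scene brown 108 px 208.0 234.0 xy 0.509 -0.2047 L 0.087 0.014 ang 90.7 z 0.016 
scene brown 93 px 153.0 245.0 xy 0.4092 -0.3295 L 0.079 0.012 ang 97.4 z 0.0158 
[[[0.5, -4.1, -0.9, 7.3, 0.0], [0.9, -8.2, -1.8, 14.5, 0.0], [1.4, -12.3, -2.8, 21.8, 0.0], [1.8, -16.3, -3.7, 29.1, 0.0], [2.3, -20.4, -4.6, 36.3, 0.0]]]
[[[-2.8, -3.2, 0.4, 3.6, 0.0], [-5.6, -6.5, 0.9, 7.1, 0.0], [-8.4, -9.7, 1.3, 10.7, 0.0], [-11.2, -12.9, 1.8, 14.3, 0.0], [-14.0, -16.1, 2.2, 17.8, 0.0]]]
[[[-3.6, -2.3, 0.5, 3.6, 0.0], [-7.3, -4.5, 0.9, 7.1, 0.0], [-10.9, -6.7, 1.4, 10.7, 0.0], [-14.5, -8.9, 1.8, 14.2, 0.0]]]
(np.float64(0.4092), np.float64(-0.3484), np.float64(0.2), np.float64(98.03))
```

View pics/w7.png

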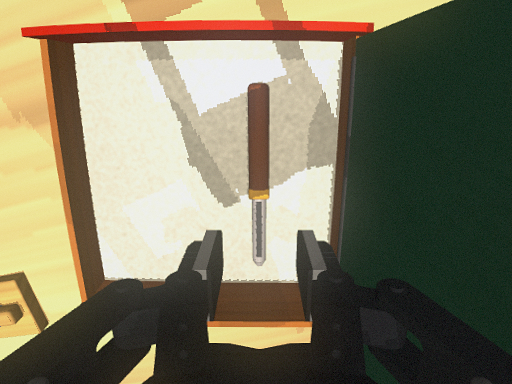

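Trier B lies flat in the box at (258,170), handle to the red wall. On to trier C.

{"name": "servo_tool", "arguments": {
  "motion": [
    [[0.5, -4.1, -0.9, 7.3, 0], [0.9, -8.2, -1.8, 14.5, 0], [1.4, -12.3, -2.8, 21.8, 0], [1.8, -16.3, -3.7, 29.1, 0], [2.3, -20.4, -4.6, 36.3, 0]]
  ]
}}

```text
time_s: 20.15
eef_pos: [0.4649, 0.028, 0.2324]
eef_rot: [0.0, 0.425, 0.905, 0.0]
wrist_force: [1.5, -0.3, 0.4]
opening: 0.495
grasp_force: 0.0
```

{"name": "servo_tool", "arguments": {
  "motion": [
    [[-2.8, -3.2, 0.4, 3.6, 0], [-5.6, -6.5, 0.9, 7.1, 0], [-8.4, -9.7, 1.3, 10.7, 0], [-11.2, -12.9, 1.8, 14.3, 0], [-14, -16.1, 2.2, 17.8, 0]]
  ]
}}

```text
time_s: 20.65
eef_pos: [0.4318, -0.1831, 0.2099]
eef_rot: [0.0, 0.559, 0.829, 0.0]
wrist_force: [0.5, -0.6, -0.3]
opening: 0.5
grasp_force: 0.0
```

{"name": "servo_tool", "arguments": {
  "motion": [
    [[-3.6, -2.3, 0.5, 3.6, 0], [-7.3, -4.5, 0.9, 7.1, 0], [-10.9, -6.7, 1.4, 10.7, 0], [-14.9, -8.6, 1.8, 14.2, 0], [-14.9, -8.6, 1.8, 14.2, 0]]
  ]
}}

```text
time_s: 21.15
eef_pos: [0.4081, -0.3567, 0.1915]
eef_rot: [0.0, 0.658, 0.753, -0.001]
wrist_force: [0.6, -0.1, 0.6]
opening: 0.499
grasp_force: 0.0
```

{"name": "servo_tool", "arguments": {
  "motion": [
    [[0, 0, 0, 0, 0], [0, 0, 0, 0, 0], [0, 0, 0, 0, 0]]
  ]
}}

```text
time_s: 21.45
eef_pos: [0.4094, -0.3507, 0.1923]
eef_rot: [-0.0, 0.655, 0.755, 0.0]
wrist_force: [0.4, -0.8, -0.1]
opening: 0.499
grasp_force: 0.0
```

Run:
```python
from look import *
print(cur()[:2])
tri(snap('wrist','w8.png'),'wrist');tri(snap('top'),'top',None,60)
```

```text
(array([ 0.4094199 , -0.35071821,  0.1923058 ]), np.float64(98.11779171329982))
wrist brown 1196 px 396.0 32.0 xy 0.5034 -0.2215 L 0.056 0.017 ang 87.9 z 0.0164 EDGE
wrist brown 1061 px 259.0 142.0 xy 0.4053 -0.3294 L 0.089 0.017 ang 98.5 z 0.0164 
top brown 79 px 188.0 206.0 xy 0.513 0.2273 L 0.085 0.011 ang 166.5 z 0.0228 
top brown 116 px 313.0 206.0 xy 0.5076 -0.2031 L 0.083 0.014 ang 89.2 z 0.0156
```

{"name": "servo_tool", "arguments": {
  "motion": [
    [[-0.3, 0, 4, -0.2, 0], [-0.3, 0, 8, -0.2, 0], [-0.3, 0, 12, -0.2, 0], [-0.3, 0, 15.3, -0.2, 0], [-0.3, 0, 15.3, -0.2, 0]]
  ]
}}

```text
time_s: 22.05
eef_pos: [0.4073, -0.3512, 0.035]
eef_rot: [-0.005, 0.654, 0.756, 0.001]
wrist_force: [0.0, 0.2, 0.1]
opening: 0.501
grasp_force: 0.0
```

{"name": "servo_tool", "arguments": {
  "motion": [
    [[0, 0, 0, 0, 0], [0, 0, 0, 0, 0], [0, 0, 0.5, 0, 0], [0, 0, 0.8, 0, 0], [0, 0, 0.8, 0, 0]]
  ]
}}

```text
time_s: 22.55
eef_pos: [0.4095, -0.3551, 0.0316]
eef_rot: [0.0, 0.655, 0.756, -0.0]
wrist_force: [-0.5, 0.3, 0.5]
opening: 0.5
grasp_force: 0.0
```

{"name": "servo_tool", "arguments": {
  "motion": [
    [[0, 0, 0.1, 0, 1], [0, 0, 0.1, 0, 1], [0, 0, 0.1, 0, 1], [0, 0, 0.1, 0, 1], [0, 0, 0.1, 0, 1]]
  ]
}}

```text
time_s: 23.05
eef_pos: [0.4096, -0.3553, 0.0306]
eef_rot: [0.0, 0.655, 0.756, -0.0]
wrist_force: [-0.0, 0.5, 4.0]
opening: 0.194
grasp_force: 59.6
```

{"name": "servo_tool", "arguments": {
  "motion": [
    [[0, 0, -1, 0, 1], [0, 0, -5, 0, 1], [0, 0, -9, 0, 1], [0, 0, -13, 0, 1], [0, 0, -17, 0, 1]]
  ]
}}

```text
time_s: 23.55
eef_pos: [0.4092, -0.3546, 0.2021]
eef_rot: [-0.0, 0.655, 0.756, 0.0]
wrist_force: [-0.0, 0.5, -1.4]
opening: 0.189
grasp_force: 59.0
```

{"name": "servo_tool", "arguments": {
  "motion": [
    [[0, 0, 0, 0, 1], [0, 0, 0, 0, 1], [0, 0, 0, 0, 1]]
  ]
}}

```text
time_s: 23.85
eef_pos: [0.4088, -0.3541, 0.1989]
eef_rot: [-0.001, 0.655, 0.756, 0.0]
wrist_force: [-0.8, 0.6, -1.2]
opening: 0.189
grasp_force: 59.0
```

Run:
```python
from look import *
p,y,o=cur();print(p,y,o['opening'],o['grasp_force'])
tri(snap('wrist','w9.png'),'wrist')
e=plan([(.48,.0,.21,y+40),tobox(-.01,-.015,.17,166.3)],1.);print(e)
```

```text
[ 0.40883238 -0.35413965  0.19890551] 98.20733625643088 0.18932301216033162 59.01948273181915
wrist brown 1105 px 395.0 30.0 xy 0.5039 -0.2221 L 0.054 0.017 ang 89.3 z 0.0164 EDGE
[[[4.3, 1.5, -0.1, -5.0, 1.0], [8.5, 3.0, -0.3, -10.0, 1.0], [12.8, 4.5, -0.4, -15.0, 1.0], [17.0, 6.1, -0.6, -20.0, 1.0], [21.3, 7.6, -0.7, -25.0, 1.0]]]
[[[3.2, 3.1, -0.2, -5.0, 1.0], [6.4, 6.3, -0.3, -10.0, 1.0], [9.6, 9.5, -0.5, -15.0, 1.0], [12.5, 12.6, 0.5, -22.0, 1.0], [15.3, 15.7, 1.5, -29.0, 1.0]]]
[[[1.1, 4.1, 1.0, -7.1, 1.0], [2.0, 8.2, 2.0, -14.1, 1.0]]]
(np.float64(0.5217), np.float64(0.1635), np.float64(0.1705), np.float64(166.31))
```

{"name": "servo_tool", "arguments": {
  "motion": [
    [[4.3, 1.5, -0.1, -5, 1], [8.5, 3, -0.3, -10, 1], [12.8, 4.5, -0.4, -15, 1], [17, 6.1, -0.6, -20, 1], [21.3, 7.6, -0.7, -25, 1]]
  ]
}}

```text
time_s: 24.4
eef_pos: [0.4536, -0.1313, 0.2058]
eef_rot: [-0.001, 0.474, 0.88, 0.0]
wrist_force: [1.0, -0.3, -1.1]
opening: 0.194
grasp_force: 59.0
```

{"name": "servo_tool", "arguments": {
  "motion": [
    [[3.2, 3.1, -0.2, -5, 1], [6.4, 6.3, -0.3, -10, 1], [9.6, 9.5, -0.5, -15, 1], [12.5, 12.6, 0.5, -22, 1], [15.3, 15.7, 1.5, -29, 1]]
  ]
}}

```text
time_s: 24.9
eef_pos: [0.5012, 0.0826, 0.1908]
eef_rot: [-0.001, 0.238, 0.971, -0.0]
wrist_force: [0.1, -0.9, -0.0]
opening: 0.19
grasp_force: 59.0
```

{"name": "servo_tool", "arguments": {
  "motion": [
    [[1.1, 4.1, 1, -7.1, 1], [2, 8.2, 2, -14.1, 1], [2, 8.2, 2, -14.1, 1], [2, 8.2, 2, -14.1, 1], [2, 8.2, 2, -14.1, 1]]
  ]
}}

```text
time_s: 25.4
eef_pos: [0.5217, 0.1618, 0.1713]
eef_rot: [-0.001, 0.12, 0.993, -0.0]
wrist_force: [-0.3, -0.2, -0.8]
opening: 0.183
grasp_force: 59.1
```

Run:
```python
from look import *
boxpos()
snap('wrist','w10.png')
```

```text
box xy [-0.009  -0.0168] z 0.1713 yaw 166.2 op 0.183 gf 59.1
```

View pics/w10.png

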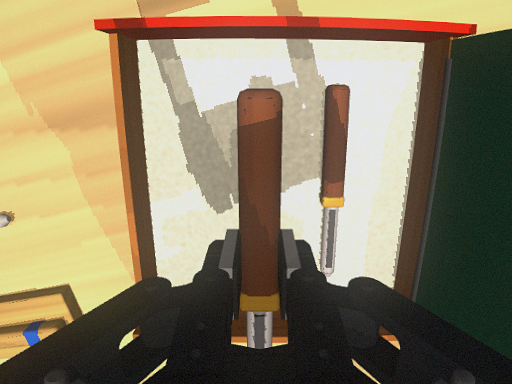

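Trier C is held above the floor, 60 mm beside B at (335,180). Lowering it now.

{"name": "servo_tool", "arguments": {
  "motion": [
    [[0, 0, 3.5, 0, 1], [0, 0, 7, 0, 1], [0, 0, 10, 0, 1], [0, 0, 12, 0, 1], [0, 0, 12.2, 0, 1]]
  ]
}}

```text
time_s: 25.95
eef_pos: [0.5203, 0.1609, 0.0478]
eef_rot: [-0.003, 0.12, 0.993, -0.001]
wrist_force: [-0.1, -0.4, -1.1]
opening: 0.191
grasp_force: 59.1
```

{"name": "servo_tool", "arguments": {
  "motion": [
    [[0, 0, 0, 0, 1], [0, 0, 0.5, 0, 1], [0, 0, 1, 0, 1], [0, 0, 1.2, 0, 1], [0, 0, 1.2, 0, 1]]
  ]
}}

```text
time_s: 26.45
eef_pos: [0.5224, 0.1625, 0.0383]
eef_rot: [-0.0, 0.119, 0.993, -0.0]
wrist_force: [0.2, -0.4, -0.8]
opening: 0.187
grasp_force: 59.1
```

{"name": "servo_tool", "arguments": {
  "motion": [
    [[0, 0, 0.1, 0, 1], [0, 0, 0.1, 0, 1], [0, 0, 0.1, 0, 1]]
  ]
}}

```text
time_s: 26.75
eef_pos: [0.5225, 0.1625, 0.0374]
eef_rot: [0.0, 0.119, 0.993, 0.0]
wrist_force: [-1.3, -0.3, -0.8]
opening: 0.192
grasp_force: 59.1
```

{"name": "servo_tool", "arguments": {
  "motion": [
    [[0, 0, 0.1, 0, 1], [0, 0, 0.1, 0, 0.2], [0, 0, 0.1, 0, 0.2], [0, 0, 0.1, 0, 0.2], [0, 0, 0.1, 0, 0.2]]
  ]
}}

```text
time_s: 27.25
eef_pos: [0.5224, 0.1625, 0.0363]
eef_rot: [-0.0, 0.119, 0.993, -0.0]
wrist_force: [0.7, 0.2, 0.0]
opening: 0.399
grasp_force: 0.0
```

{"name": "servo_tool", "arguments": {
  "motion": [
    [[0, 0, 0, 0, 0.2], [0, 0, -2, 0, 0.2], [0, 0, -6, 0, 0.2], [0, 0, -11, 0, 0.2], [0, 0, -16, 0, 0.2]]
  ]
}}

```text
time_s: 27.75
eef_pos: [0.5217, 0.1624, 0.1975]
eef_rot: [-0.001, 0.119, 0.993, -0.0]
wrist_force: [1.7, 1.4, -0.1]
opening: 0.398
grasp_force: 0.0
```

Run:
```python
from look import *
boxpos()
tri(snap('wrist','w11.png'),'wrist');tri(snap('scene'),'scene',None,60)
e=plan([(.506,-.178,.2,89)],0.);print(e)
```

```text
box xy [-0.0092 -0.0163] z 0.1975 yaw 166.3 op 0.398 gf 0.0
wrist brown 3622 px 298.0 45.0 xy 0.4544 0.1973 L 0.263 0.083 ang 74.6 z 0.0387 
wrist brown 1293 px 260.0 144.0 xy 0.5004 0.1678 L 0.084 0.016 ang 165.9 z 0.0225 
wrist brown 617 px 328.0 146.0 xy 0.5165 0.2244 L 0.074 0.016 ang 168.4 z 0.0226 
wrist brown 1197 px 264.0 293.0 xy 0.6467 0.1334 L 0.085 0.041 ang 74.5 z 0.0304 
scene brown 871 px 270.0 147.0 xy 0.5164 0.1803 L 0.267 0.259 ang 75.0 z 0.0389 
scene brown 62 px 278.0 162.0 xy 0.4982 0.1657 L 0.077 0.014 ang 166.5 z 0.0208 
scene brown 103 px 208.0 234.0 xy 0.5085 -0.2038 L 0.085 0.014 ang 87.8 z 0.016 
[[[-0.6, -3.4, 0.0, 7.7, 0.0], [-1.2, -6.7, 0.1, 15.5, 0.0], [-1.8, -10.1, 0.1, 23.2, 0.0], [-2.4, -13.5, 0.2, 30.9, 0.0], [-3.0, -16.8, 0.2, 38.7, 0.0]]]
[[[-2.6, -2.3, 0.1, 7.7, 0.0], [-5.2, -4.5, 0.1, 15.4, 0.0], [-7.7, -6.8, 0.2, 23.2, 0.0], [-10.3, -9.0, 0.2, 30.9, 0.0], [-12.9, -11.3, 0.2, 38.6, 0.0]]]
(np.float64(0.5057), np.float64(-0.1785), np.float64(0.2005), np.float64(89.02))
```

Trier C is in, top at 0.0225. On to trier A.

{"name": "servo_tool", "arguments": {
  "motion": [
    [[-0.6, -3.4, 0, 7.7, 0], [-1.2, -6.7, 0.1, 15.5, 0], [-1.8, -10.1, 0.1, 23.2, 0], [-2.4, -13.5, 0.2, 30.9, 0], [-3, -16.8, 0.2, 38.7, 0]]
  ]
}}

```text
time_s: 28.35
eef_pos: [0.5113, -0.0091, 0.1938]
eef_rot: [-0.0, 0.444, 0.896, -0.0]
wrist_force: [0.2, 0.3, -0.5]
opening: 0.504
grasp_force: 0.0
```

{"name": "servo_tool", "arguments": {
  "motion": [
    [[-2.6, -2.3, 0.1, 7.7, 0], [-5.2, -4.5, 0.1, 15.4, 0], [-7.7, -6.8, 0.2, 23.2, 0], [-10.3, -9, 0.2, 30.9, 0], [-12.9, -11.3, 0.2, 38.6, 0]]
  ]
}}

```text
time_s: 28.85
eef_pos: [0.5006, -0.1803, 0.1919]
eef_rot: [-0.0, 0.715, 0.699, 0.0]
wrist_force: [0.9, -0.0, -1.4]
opening: 0.498
grasp_force: 0.0
```

{"name": "servo_tool", "arguments": {
  "motion": [
    [[0, 0, 0, 0, 0], [0, 0, 0, 0, 0], [0, 0, 0, 0, 0], [0, 0, 0, 0, 0]]
  ]
}}

```text
time_s: 29.25
eef_pos: [0.501, -0.1778, 0.1921]
eef_rot: [-0.0, 0.712, 0.702, 0.0]
wrist_force: [0.1, 0.6, -0.3]
opening: 0.498
grasp_force: 0.0
```

Run:
```python
from look import *
print(cur()[:2])
tri(snap('wrist','w12.png'),'wrist',None,200);tri(snap('scene'),'scene',None,60);tri(snap('top'),'top',None,60)
```

```text
(array([ 0.50099244, -0.17779076,  0.1920727 ]), np.float64(89.13659463025645))
wrist brown 1301 px 265.0 194.0 xy 0.5055 -0.203 L 0.087 0.017 ang 89.0 z 0.0164 
scene brown 205 px 283.0 108.0 xy 0.3558 0.3946 L 0.086 0.081 ang 36.2 z 0.0342 
scene brown 108 px 311.0 147.0 xy 0.5528 0.2927 L 0.146 0.021 ang 166.1 z 0.0254 
scene brown 60 px 291.0 154.0 xy 0.5113 0.2239 L 0.075 0.013 ang 167.3 z 0.0217 
scene brown 66 px 279.0 162.0 xy 0.4991 0.1647 L 0.078 0.014 ang 166.8 z 0.0214 
scene brown 69 px 204.0 239.0 xy 0.5068 -0.2225 L 0.051 0.014 ang 90.7 z 0.0158 
top brown 83 px 188.0 206.0 xy 0.513 0.227 L 0.085 0.012 ang 166.5 z 0.0219 
top brown 79 px 205.0 210.0 xy 0.5 0.1683 L 0.089 0.011 ang 166.1 z 0.0221
```

View pics/w12.png

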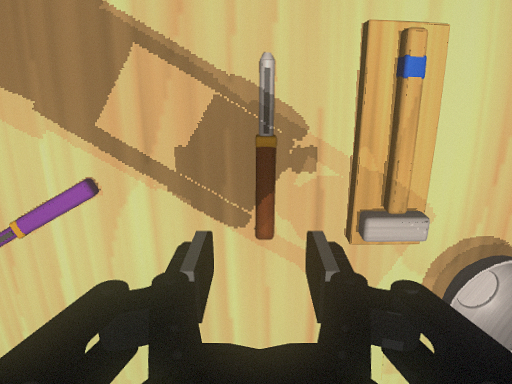

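Trier A is at (265,190), blade up, just right of the fingers' midline at about 259. The hammer rests on the plank at (410,130).

{"name": "servo_tool", "arguments": {
  "motion": [
    [[0, 0.5, 4, 0, 0], [0, 0.5, 8, 0, 0], [0, 0.5, 12, 0, 0], [0, 0.5, 15.3, 0, 0], [0, 0.5, 15.3, 0, 0]]
  ]
}}

```text
time_s: 29.9
eef_pos: [0.5026, -0.1765, 0.0348]
eef_rot: [-0.005, 0.713, 0.701, -0.001]
wrist_force: [-0.6, 0.5, 0.3]
opening: 0.503
grasp_force: 0.0
```

{"name": "servo_tool", "arguments": {
  "motion": [
    [[0, 0, 0, 0, 0], [0, 0, 0, 0, 0], [0, 0, 0.5, 0, 0], [0, 0, 0.8, 0, 0], [0, 0, 0.8, 0, 0]]
  ]
}}

```text
time_s: 30.4
eef_pos: [0.5061, -0.1791, 0.0316]
eef_rot: [0.0, 0.713, 0.701, 0.0]
wrist_force: [0.2, -0.3, -0.0]
opening: 0.502
grasp_force: 0.0
```

{"name": "servo_tool", "arguments": {
  "motion": [
    [[0, 0, 0.1, 0, 1], [0, 0, 0.1, 0, 1], [0, 0, 0.1, 0, 1], [0, 0, 0.1, 0, 1], [0, 0, 0.1, 0, 1]]
  ]
}}

```text
time_s: 30.9
eef_pos: [0.5062, -0.1792, 0.0306]
eef_rot: [0.0, 0.713, 0.701, 0.0]
wrist_force: [-0.7, 0.8, 3.3]
opening: 0.191
grasp_force: 59.5
```

{"name": "servo_tool", "arguments": {
  "motion": [
    [[0, 0, -1, 0, 1], [0, 0, -5, 0, 1], [0, 0, -9, 0, 1], [0, 0, -13, 0, 1], [0, 0, -17, 0, 1]]
  ]
}}

```text
time_s: 31.4
eef_pos: [0.5055, -0.1788, 0.202]
eef_rot: [-0.0, 0.713, 0.701, -0.0]
wrist_force: [0.0, -1.0, -1.1]
opening: 0.186
grasp_force: 58.9
```

{"name": "servo_tool", "arguments": {
  "motion": [
    [[0, 0, 0, 0, 1], [0, 0, 0, 0, 1], [0, 0, 0, 0, 1]]
  ]
}}

```text
time_s: 31.7
eef_pos: [0.505, -0.1785, 0.1989]
eef_rot: [-0.001, 0.713, 0.701, -0.0]
wrist_force: [-0.4, 0.2, -1.1]
opening: 0.187
grasp_force: 59.0
```

Run:
```python
from look import *
p,y,o=cur();print(p,y,o['opening'],o['grasp_force'])
snap('wrist','w13.png')
e=plan([tobox(-.01,-.075,.17,-13.7)],1.);print(e)
```

```text
[ 0.50500652 -0.17845604  0.19887243] 89.00810207183629 0.18694021213752765 58.98721218109131
[[[2.2, 0.0, 0.2, 7.9, 1.0], [4.4, 0.0, 0.4, 15.8, 1.0], [6.6, -0.1, 0.7, 23.7, 1.0], [8.7, -0.1, 0.9, 31.6, 1.0], [10.9, -0.1, 1.1, 39.5, 1.0]]]
[[[1.7, -1.4, 0.2, 7.9, 1.0], [3.4, -2.8, 0.4, 15.8, 1.0], [5.0, -4.2, 0.7, 23.7, 1.0], [6.7, -5.6, 0.9, 31.6, 1.0], [8.4, -7.0, 1.1, 39.5, 1.0]]]
[[[0.3, -2.2, 0.2, 7.9, 1.0], [0.7, -4.3, 0.4, 15.8, 1.0], [1.1, -6.5, 0.6, 23.7, 1.0]]]
(np.float64(0.5066), np.float64(0.1059), np.float64(0.1704), np.float64(-13.69))
```

{"name": "servo_tool", "arguments": {
  "motion": [
    [[2.2, 0, 0.2, 7.9, 1], [4.4, 0, 0.4, 15.8, 1], [6.6, -0.1, 0.7, 23.7, 1], [8.7, -0.1, 0.9, 31.6, 1], [10.9, -0.1, 1.1, 39.5, 1]]
  ]
}}

```text
time_s: 32.25
eef_pos: [0.5057, -0.0689, 0.1873]
eef_rot: [-0.001, 0.909, 0.416, -0.001]
wrist_force: [-0.1, 0.1, -0.9]
opening: 0.193
grasp_force: 58.9
```

{"name": "servo_tool", "arguments": {
  "motion": [
    [[1.7, -1.4, 0.2, 7.9, 1], [3.4, -2.8, 0.4, 15.8, 1], [5, -4.2, 0.7, 23.7, 1], [6.7, -5.6, 0.9, 31.6, 1], [8.4, -7, 1.1, 39.5, 1]]
  ]
}}

```text
time_s: 32.75
eef_pos: [0.507, 0.0403, 0.1763]
eef_rot: [-0.0, 0.996, 0.084, -0.002]
wrist_force: [0.6, 0.6, -0.6]
opening: 0.196
grasp_force: 58.9
```

{"name": "servo_tool", "arguments": {
  "motion": [
    [[0.3, -2.2, 0.2, 7.9, 1], [0.7, -4.3, 0.4, 15.8, 1], [1.1, -6.5, 0.6, 23.7, 1], [1.1, -6.5, 0.6, 23.7, 1], [1.1, -6.5, 0.6, 23.7, 1]]
  ]
}}

```text
time_s: 33.25
eef_pos: [0.5068, 0.1053, 0.1709]
eef_rot: [0.0, 0.993, -0.117, -0.001]
wrist_force: [-0.3, -0.3, -1.4]
opening: 0.188
grasp_force: 59.0
```

{"name": "servo_tool", "arguments": {
  "motion": [
    [[0, 0, 0, 0, 1], [0, 0, 0, 0, 1], [0, 0, 0, 0, 1]]
  ]
}}

```text
time_s: 33.55
eef_pos: [0.5078, 0.1045, 0.1723]
eef_rot: [0.0, 0.993, -0.119, -0.0]
wrist_force: [-0.7, 0.1, -1.1]
opening: 0.186
grasp_force: 58.9
```

Run:
```python
from look import *
boxpos()
snap('wrist','w14.png')
```

```text
box xy [-0.009  -0.0758] z 0.1723 yaw -13.7 op 0.186 gf 58.9
```

View pics/w14.png

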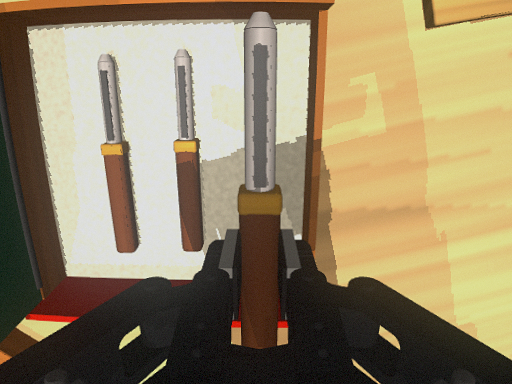

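B (118,150) and C (187,150) lie in the box. A is held parallel to them, handle to the red end at the bottom. Lowering.

{"name": "servo_tool", "arguments": {
  "motion": [
    [[0, -0.3, 3.5, 0, 1], [0, -0.3, 7, 0, 1], [0, -0.3, 10, 0, 1], [0, -0.3, 12, 0, 1], [0, -0.3, 12.4, 0, 1]]
  ]
}}

```text
time_s: 34.1
eef_pos: [0.5064, 0.1078, 0.0458]
eef_rot: [0.0, 0.993, -0.119, -0.002]
wrist_force: [-0.7, 0.1, -1.6]
opening: 0.193
grasp_force: 59.0
```

{"name": "servo_tool", "arguments": {
  "motion": [
    [[0, 0, 0, 0, 1], [0, 0, 0.5, 0, 1], [0, 0, 1, 0, 1], [0, 0, 1, 0, 1], [0, 0, 1, 0, 1]]
  ]
}}

```text
time_s: 34.6
eef_pos: [0.5087, 0.1081, 0.0386]
eef_rot: [-0.0, 0.993, -0.119, 0.0]
wrist_force: [0.2, 0.4, -1.8]
opening: 0.191
grasp_force: 59.0
```

{"name": "servo_tool", "arguments": {
  "motion": [
    [[0, 0, 0.2, 0, 1], [0, 0, 0.2, 0, 1], [0, 0, 0.2, 0, 0.2], [0, 0, 0.2, 0, 0.2], [0, 0, 0.2, 0, 0.2]]
  ]
}}

```text
time_s: 35.1
eef_pos: [0.5085, 0.1081, 0.0363]
eef_rot: [0.0, 0.993, -0.119, 0.0]
wrist_force: [0.3, 0.3, 0.5]
opening: 0.402
grasp_force: 0.0
```

{"name": "servo_tool", "arguments": {
  "motion": [
    [[0, 0, 0.2, 0, 0.2], [0, 0, -2, 0, 0.2], [0, 0, -6, 0, 0.2], [0, 0, -11, 0, 0.2], [0, 0, -16, 0, 0.2]]
  ]
}}

```text
time_s: 35.6
eef_pos: [0.5077, 0.1081, 0.1974]
eef_rot: [0.0, 0.993, -0.119, -0.001]
wrist_force: [0.7, -0.5, 0.5]
opening: 0.404
grasp_force: 0.0
```

{"name": "servo_tool", "arguments": {
  "motion": [
    [[0, 0, -4, 0, 0.2], [0, 0, -8, 0, 0.2], [0, 0, -8, 0, 0.2], [0, 0, -8, 0, 0.2]]
  ]
}}

```text
time_s: 36.0
eef_pos: [0.5089, 0.1081, 0.2772]
eef_rot: [-0.0, 0.993, -0.119, 0.001]
wrist_force: [-1.2, 0.0, -1.0]
opening: 0.403
grasp_force: 0.0
```

Run:
```python
from look import *
boxpos()
tri(snap('wrist','w15.png'),'wrist');tri(snap('top','t15.png'),'top',None,50)
c=snap('scene');C=cloud(c);q=(C[...,:2]-c0)@B
w=(abs(q[...,0])<.1)&(q[...,1]>.09)&(q[...,1]<.2)&(C[...,2]>.1)&(C[...,2]<.27)
l=np.polyfit(C[w][:,2],q[w][:,1],1);print(w.sum(),'flap',l,'theta',np.pi/2+np.arctan(l[0]))
```

```text
box xy [-0.0088 -0.072 ] z 0.2772 yaw -13.7 op 0.403 gf 0.0
wrist brown 947 px 259.0 172.0 xy 0.4855 0.113 L 0.088 0.015 ang 166.0 z 0.0225 
wrist brown 920 px 158.0 173.0 xy 0.5103 0.2266 L 0.088 0.016 ang 166.8 z 0.0225 
wrist brown 2222 px 142.0 243.0 xy 0.4335 0.2676 L 0.131 0.071 ang 59.7 z 0.0377 
top brown 74 px 188.0 209.0 xy 0.5024 0.2289 L 0.068 0.013 ang 166.4 z 0.023 
2030 flap [0.01807644 0.11408373] theta 1.5888707983819226
```

View pics/w15.png

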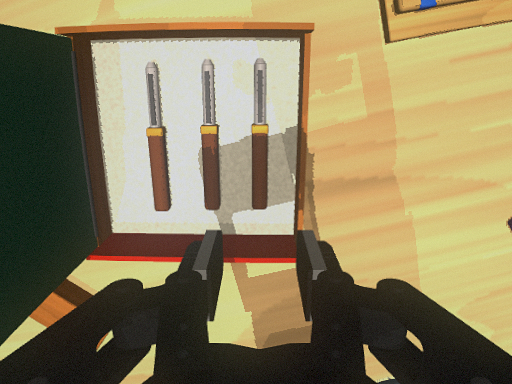

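All three triers lie flat and separate, at about (158,170), (210,170) and (260,170), handles at the red end. Next I locate the raised bar.

Run:
```python
from look import *
for n in('scene','top'):
    c=snap(n);C=cloud(c);q=(C[...,:2]-c0)@B
    w=(abs(q[...,0])<.05)&(q[...,1]>.06)&(q[...,1]<.18)&(C[...,2]>.312)&(C[...,2]<.35)
    if w.any(): print(n,w.sum(),q[w].mean(0).round(4),np.percentile(q[w],[5,95],axis=0).round(3).tolist(),np.percentile(C[w][:,2],[5,95]).round(4))
e=plan([tobox(0,-.03,.40,-13.7),tobox(0,.107,.40,-13.7)],0.2);print(e)
```

```text
scene 99 [0.0002 0.12  ] [[-0.045, 0.116], [0.046, 0.125]] [0.3237 0.3325]
top 143 [0.     0.1221] [[-0.045, 0.118], [0.045, 0.127]] [0.3262 0.3343]
[[[0.3, -1.4, -4.2, 0.0, 0.2], [0.7, -2.8, -8.4, 0.0, 0.2], [1.0, -4.2, -12.5, 0.0, 0.2], [1.0, -8.8, -12.5, 0.0, 0.2], [1.0, -13.4, -12.5, 0.0, 0.2]]]
[[[0.0, -4.5, 0.0, 0.0, 0.2]]]
(np.float64(0.5597), np.float64(0.2796), np.float64(0.3995), np.float64(-13.7))
```

{"name": "servo_tool", "arguments": {
  "motion": [
    [[0.3, -1.4, -4.2, 0, 0.2], [0.7, -2.8, -8.4, 0, 0.2], [0.9, -4.2, -12.5, 0, 0.2], [0.9, -8.8, -12.5, 0, 0.2], [0.9, -13.4, -12.5, 0, 0.2]]
  ]
}}

```text
time_s: 36.75
eef_pos: [0.5499, 0.2369, 0.4025]
eef_rot: [-0.0, 0.993, -0.12, 0.001]
wrist_force: [1.2, -0.6, 0.1]
opening: 0.398
grasp_force: 0.0
```

{"name": "servo_tool", "arguments": {
  "motion": [
    [[0, -4.5, 0, 0, 0.2], [0, -5.8, 0, 0, 0.2], [0, -5.8, 0, 0, 0.2], [0, -5.8, 0, 0, 0.2], [0, -5.8, 0, 0, 0.2]]
  ]
}}

```text
time_s: 37.25
eef_pos: [0.5627, 0.291, 0.4012]
eef_rot: [0.0, 0.993, -0.12, -0.0]
wrist_force: [0.8, -0.6, 0.7]
opening: 0.401
grasp_force: 0.0
```

Run:
```python
from look import *
boxpos();print(ctrl.get_obs()['q'].round(2))
c=snap('wrist','w16.png');C=cloud(c);q=(C[...,:2]-c0)@B
w=(abs(q[...,0])<.05)&(q[...,1]>.09)&(q[...,1]<.15)&(C[...,2]>.312)&(C[...,2]<.34);print(w.sum(),q[w].mean(0) if w.any() else '')
```

```text
box xy [1.000e-04 1.184e-01] z 0.4012 yaw -13.8 op 0.401 gf 0.0
[ 0.29  0.24  1.25 -0.    1.65  2.1 ]
2610 [0.00379432 0.12108432]
```

{"name": "servo_tool", "arguments": {
  "motion": [
    [[0, -0.2, 2, 0, 0.2], [0, -0.2, 4, 0, 0.2], [0, -0.2, 6, 0, 0.2], [0, -0.2, 6.6, 0, 0.2], [0, -0.2, 6.6, 0, 0.2]]
  ]
}}

```text
time_s: 37.8
eef_pos: [0.5629, 0.2934, 0.3347]
eef_rot: [0.0, 0.993, -0.12, -0.001]
wrist_force: [0.9, -0.6, 0.3]
opening: 0.399
grasp_force: 0.0
```

{"name": "servo_tool", "arguments": {
  "motion": [
    [[0, 0, 0, 0, 1], [0, 0, 0, 0, 1], [0, 0, 0, 0, 1], [0, 0, 0, 0, 1], [0, 0, 0, 0, 1]]
  ]
}}

```text
time_s: 38.3
eef_pos: [0.5638, 0.2944, 0.3372]
eef_rot: [-0.0, 0.993, -0.119, 0.001]
wrist_force: [-1.0, -1.4, 5.6]
opening: 0.091
grasp_force: 58.9
```

Run:
```python
from look import *
boxpos()
```

```text
box xy [0.0004 0.1219] z 0.3372 yaw -13.7 op 0.091 gf 58.9
```

{"name": "servo_tool", "arguments": {
  "motion": [
    [[0, 2.5, 0.1, 0, 1], [0, 5.2, 0.4, 0, 1], [0, 7.9, 1, 0, 1], [0, 10.6, 1.9, 0, 1], [0, 13.1, 3, 0, 1]]
  ]
}}

```text
time_s: 38.8
eef_pos: [0.5321, 0.167, 0.3073]
eef_rot: [-0.001, 0.993, -0.119, 0.001]
wrist_force: [-4.7, -6.4, 17.3]
opening: 0.089
grasp_force: 61.7
```

{"name": "servo_tool", "arguments": {
  "motion": [
    [[0, 2.4, 1.4, 0, 1], [0, 4.7, 3, 0, 1], [0, 6.8, 4.8, 0, 1], [0, 8.7, 6.9, 0, 1], [0, 10.3, 9.1, 0, 1]]
  ]
}}

```text
time_s: 39.3
eef_pos: [0.5071, 0.0665, 0.2143]
eef_rot: [-0.0, 0.993, -0.119, -0.0]
wrist_force: [-0.5, 3.0, 0.1]
opening: 0.091
grasp_force: 62.2
```

{"name": "servo_tool", "arguments": {
  "motion": [
    [[0, 1.5, 2.4, 0, 1], [0, 2.7, 4.9, 0, 1], [0, 3.6, 7.5, 0, 1], [0, 4.3, 10.2, 0, 1], [0, 4.7, 12.9, 0, 1]]
  ]
}}

```text
time_s: 39.8
eef_pos: [0.4959, 0.0212, 0.0844]
eef_rot: [-0.0, 0.993, -0.12, -0.001]
wrist_force: [-0.9, 3.7, 1.5]
opening: 0.092
grasp_force: 63.6
```

{"name": "servo_tool", "arguments": {
  "motion": [
    [[0, 0.1, 1, 0, 1], [0, 0.1, 2, 0, 1], [0, 0.1, 2.4, 0, 1], [0, 0.1, 2.4, 0, 1], [0, 0.1, 2.4, 0, 1]]
  ]
}}

```text
time_s: 40.3
eef_pos: [0.4955, 0.0201, 0.0611]
eef_rot: [0.001, 0.993, -0.119, -0.001]
wrist_force: [-4.8, -5.2, -2.2]
opening: 0.096
grasp_force: 62.1
```

Run:
```python
from look import *
boxpos()
```

```text
box xy [-0.001  -0.1607] z 0.0611 yaw -13.7 op 0.096 gf 62.1
```

{"name": "servo_tool", "arguments": {
  "motion": [
    [[0, 0, 0.2, 0, 1], [0, 0, 0.4, 0, 1], [0, 0, 0.5, 0, 1], [0, 0, 0.5, 0, 1]]
  ]
}}

```text
time_s: 40.7
eef_pos: [0.4956, 0.0201, 0.0577]
eef_rot: [0.001, 0.993, -0.119, -0.001]
wrist_force: [-11.2, -4.7, 13.7]
opening: 0.089
grasp_force: 64.1
```

{"name": "servo_tool", "arguments": {
  "motion": [
    [[0, 0, 0, 0, 0.3], [0, 0, 0, 0, 0.3], [0, 0, 0, 0, 0.3], [0, 0, -3, 0, 0.3], [0, 0, -8, 0, 0.3]]
  ]
}}

```text
time_s: 41.2
eef_pos: [0.4938, 0.0211, 0.1342]
eef_rot: [-0.0, 0.993, -0.119, -0.004]
wrist_force: [0.9, -0.7, -0.8]
opening: 0.35
grasp_force: 0.0
```

{"name": "servo_tool", "arguments": {
  "motion": [
    [[0, 0, -4, 0, 0], [0, 0, -6, 0, 0], [0, 0, -6, 0, 0]]
  ]
}}

```text
time_s: 41.5
eef_pos: [0.4989, 0.0202, 0.2003]
eef_rot: [0.0, 0.993, -0.119, 0.004]
wrist_force: [-1.1, -0.5, 0.6]
opening: 0.497
grasp_force: 0.0
```

Run:
```python
from look import *
p,y,o=cur();print(p,y)
for n in('scene','top'):
    c=snap(n);C=cloud(c);q=(C[...,:2]-c0)@B
    w=(abs(q[...,0])<.1)&(q[...,1]>-.11)&(q[...,1]<.1)&(C[...,2]<.1)
    A=np.c_[q[w],np.ones(w.sum())];s=np.linalg.lstsq(A,C[w][:,2],rcond=None)[0];print(n,w.sum(),'slope x,y,z0',s.round(4))
    hm=(C[...,2]>.03)&(C[...,2]<.05)&(abs(C[...,0]-.625)<.07)&(abs(C[...,1]+.155)<.15)
    if hm.sum()>10: print('hammer',hm.sum(),[np.round(x,3) for x in cv2.minAreaRect(C[hm][:,:2].astype(np.float32))])
e=plan([(.625,-.179,.2,87.5)],0.);print(e)
```

```text
[0.49894314 0.0202446  0.20031051] -13.666432403004212
scene 2640 slope x,y,z0 [-0.0014  0.0002  0.051 ]
hammer 529 [array([ 0.626, -0.192]), array([0.084, 0.25 ]), np.float64(15.991)]
top 2515 slope x,y,z0 [0.0004 0.0011 0.0517]
hammer 352 [array([ 0.625, -0.191]), array([0.082, 0.244]), np.float64(15.222)]
[[[1.3, 1.3, 0.0, -7.8, 0.0], [2.6, 2.5, -0.1, -15.6, 0.0], [4.0, 3.8, -0.1, -23.3, 0.0], [5.3, 5.0, -0.1, -31.1, 0.0], [6.6, 6.3, -0.1, -38.9, 0.0]]]
[[[0.3, 1.8, -0.1, -7.8, 0.0], [0.5, 3.6, -0.1, -15.6, 0.0], [0.7, 5.4, -0.1, -23.4, 0.0], [1.0, 7.2, -0.2, -31.1, 0.0], [1.2, 9.1, -0.2, -38.9, 0.0]]]
[[[-0.9, 1.5, 0.0, -7.8, 0.0], [-1.9, 3.1, 0.0, -15.6, 0.0], [-2.8, 4.7, -0.1, -23.4, 0.0]]]
(np.float64(0.6254), np.float64(-0.1791), np.float64(0.2003), np.float64(87.52))
```

{"name": "servo_tool", "arguments": {
  "motion": [
    [[1.3, 1.3, 0, -7.8, 0], [2.6, 2.5, -0.1, -15.6, 0], [4, 3.8, -0.1, -23.3, 0], [5.3, 5, -0.1, -31.1, 0], [6.6, 6.3, -0.1, -38.9, 0]]
  ]
}}

```text
time_s: 42.1
eef_pos: [0.5448, -0.0565, 0.1948]
eef_rot: [-0.001, 0.975, 0.221, -0.002]
wrist_force: [-0.1, 1.1, -0.2]
opening: 0.498
grasp_force: 0.0
```

{"name": "servo_tool", "arguments": {
  "motion": [
    [[0.3, 1.8, -0.1, -7.8, 0], [0.5, 3.6, -0.1, -15.6, 0], [0.7, 5.4, -0.1, -23.4, 0], [1, 7.2, -0.2, -31.1, 0], [1.2, 9.1, -0.2, -38.9, 0]]
  ]
}}

```text
time_s: 42.6
eef_pos: [0.5945, -0.1336, 0.1966]
eef_rot: [-0.002, 0.846, 0.533, -0.001]
wrist_force: [0.4, 0.5, -0.1]
opening: 0.499
grasp_force: 0.0
```

{"name": "servo_tool", "arguments": {
  "motion": [
    [[-0.9, 1.5, 0, -7.8, 0], [-1.9, 3.1, 0, -15.6, 0], [-2.8, 4.7, -0.1, -23.4, 0], [-2.8, 4.7, -0.1, -23.4, 0], [-2.8, 4.7, -0.1, -23.4, 0]]
  ]
}}

```text
time_s: 43.1
eef_pos: [0.6242, -0.1787, 0.198]
eef_rot: [-0.002, 0.724, 0.69, -0.001]
wrist_force: [-0.7, 0.2, -0.3]
opening: 0.501
grasp_force: 0.0
```

{"name": "servo_tool", "arguments": {
  "motion": [
    [[0, 0, 0, 0, 0], [0, 0, 0, 0, 0], [0, 0, 0, 0, 0]]
  ]
}}

```text
time_s: 43.4
eef_pos: [0.625, -0.1786, 0.2003]
eef_rot: [-0.0, 0.722, 0.691, 0.0]
wrist_force: [0.2, -0.5, 1.0]
opening: 0.502
grasp_force: 0.0
```

Run:
```python
from look import *
p,y,o=cur();print(p,y)
c=snap('wrist','w17.png');C=cloud(c)
hm=((C[...,2]>.027)&(C[...,2]<.05)).astype(np.uint8)
k,l,s,ce=cv2.connectedComponentsWithStats(hm)
for i in range(1,k):
    if s[i,4]>300: P=C[l==i];print(s[i,4],ce[i].round(),[np.round(x,3) for x in cv2.minAreaRect(P[:,:2].astype(np.float32))],np.percentile(P[:,2],[10,50,95]).round(4))
```

```text
[ 0.6250473  -0.17862366  0.20029401] 87.49710144555097
5963 [461.  33.] [array([ 0.797, -0.066]), array([0.081, 0.055]), np.float64(23.039)] [0.0391 0.0406 0.0419]
5837 [257. 151.] [array([ 0.625, -0.152]), array([0.179, 0.06 ]), np.float64(87.191)] [0.0347 0.0367 0.0411]
374 [423. 277.] [array([ 0.773, -0.283]), array([0.014, 0.054]), np.float64(38.261)] [0.0292 0.0409 0.0498]
1547 [246. 327.] [array([ 0.603, -0.345]), array([0.042, 0.043]), np.float64(3.817)] [0.0325 0.0403 0.0417]
```

View pics/w17.png

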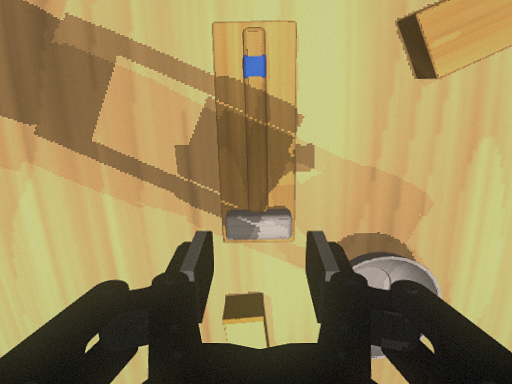

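The hammer is still on the plank: head at (258,225), blue band at (255,66), and the fingers straddle it.

{"name": "servo_tool", "arguments": {
  "motion": [
    [[-0.1, -0.1, 4, 0, 0], [-0.1, -0.1, 8, 0, 0], [-0.1, -0.1, 12, 0, 0], [-0.1, -0.1, 14.2, 0, 0], [-0.1, -0.1, 14.2, 0, 0]]
  ]
}}

```text
time_s: 43.95
eef_pos: [0.6213, -0.1787, 0.0541]
eef_rot: [-0.004, 0.722, 0.691, -0.001]
wrist_force: [-0.7, 0.2, -0.6]
opening: 0.503
grasp_force: 0.0
```

{"name": "servo_tool", "arguments": {
  "motion": [
    [[0, 0, 0, 0, 0], [0, 0, 0, 0, 0], [0, 0, 0.5, 0, 0], [0, 0, 0.7, 0, 0], [0, 0, 0.7, 0, 0]]
  ]
}}

```text
time_s: 44.45
eef_pos: [0.6242, -0.1803, 0.0515]
eef_rot: [0.0, 0.722, 0.692, 0.0]
wrist_force: [0.4, -1.1, -0.2]
opening: 0.5
grasp_force: 0.0
```

{"name": "servo_tool", "arguments": {
  "motion": [
    [[0, 0, 0.1, 0, 1], [0, 0, 0.1, 0, 1], [0, 0, 0.1, 0, 1], [0, 0, 0.1, 0, 1], [0, 0, 0.1, 0, 1]]
  ]
}}

```text
time_s: 44.95
eef_pos: [0.6244, -0.1803, 0.0506]
eef_rot: [0.0, 0.722, 0.692, 0.0]
wrist_force: [0.4, 0.5, 2.3]
opening: 0.19
grasp_force: 60.6
```

{"name": "servo_tool", "arguments": {
  "motion": [
    [[0, 0, -1, 0, 1], [0, 0, -5, 0, 1], [0, 0, -9, 0, 1], [0, 0, -13, 0, 1], [0, 0, -15, 0, 1]]
  ]
}}

```text
time_s: 45.45
eef_pos: [0.6255, -0.1808, 0.2051]
eef_rot: [0.003, 0.722, 0.692, 0.001]
wrist_force: [-0.4, -1.2, -1.5]
opening: 0.189
grasp_force: 60.2
```

{"name": "servo_tool", "arguments": {
  "motion": [
    [[0, 0, 0, 0, 1], [0, 0, 0, 0, 1], [0, 0, 0, 0, 1]]
  ]
}}

```text
time_s: 45.75
eef_pos: [0.6228, -0.1796, 0.1977]
eef_rot: [-0.002, 0.722, 0.692, -0.001]
wrist_force: [-0.8, 0.5, -2.9]
opening: 0.188
grasp_force: 60.2
```

Run:
```python
from look import *
p,y,o=cur();print(p,y,o['opening'],o['grasp_force'])
e=plan([tobox(.027,0,.19,y+79)],1.);print(e)
```

```text
[ 0.62284549 -0.17960645  0.19768574] 87.5074904236746 0.18789171204790994 60.18834114074707
[[[3.5, -0.8, 0.1, -7.9, 1.0], [6.9, -1.5, 0.2, -15.8, 1.0], [10.4, -2.3, 0.2, -23.7, 1.0], [13.8, -3.1, 0.3, -31.6, 1.0], [17.3, -3.9, 0.4, -39.5, 1.0]]]
[[[3.1, 1.6, 0.1, -7.9, 1.0], [6.3, 3.2, 0.1, -15.8, 1.0], [9.5, 4.9, 0.2, -23.7, 1.0], [12.6, 6.5, 0.3, -31.6, 1.0], [15.8, 8.1, 0.4, -39.5, 1.0]]]
(np.float64(0.561), np.float64(0.1699), np.float64(0.1897), np.float64(166.51))
```

{"name": "servo_tool", "arguments": {
  "motion": [
    [[3.5, -0.8, 0.1, -7.9, 1], [6.9, -1.5, 0.2, -15.8, 1], [10.4, -2.3, 0.2, -23.7, 1], [13.8, -3.1, 0.3, -31.6, 1], [17.3, -3.9, 0.4, -39.5, 1]]
  ]
}}

```text
time_s: 46.25
eef_pos: [0.5911, -0.0043, 0.1938]
eef_rot: [-0.002, 0.444, 0.896, -0.0]
wrist_force: [0.3, -0.7, -1.7]
opening: 0.189
grasp_force: 60.1
```

{"name": "servo_tool", "arguments": {
  "motion": [
    [[3.1, 1.6, 0.1, -7.9, 1], [6.3, 3.2, 0.1, -15.8, 1], [9.5, 4.9, 0.2, -23.7, 1], [12.6, 6.5, 0.3, -31.6, 1], [15.8, 8.1, 0.4, -39.5, 1]]
  ]
}}

```text
time_s: 46.75
eef_pos: [0.5607, 0.1704, 0.1899]
eef_rot: [-0.002, 0.115, 0.993, -0.0]
wrist_force: [-0.5, 0.2, -2.1]
opening: 0.19
grasp_force: 60.1
```

{"name": "servo_tool", "arguments": {
  "motion": [
    [[0, 0, 0, 0, 1], [0, 0, 0, 0, 1], [0, 0, 0, 0, 1]]
  ]
}}

```text
time_s: 47.05
eef_pos: [0.5619, 0.1684, 0.1911]
eef_rot: [-0.001, 0.118, 0.993, -0.0]
wrist_force: [0.5, 0.4, -1.7]
opening: 0.189
grasp_force: 60.2
```

Run:
```python
from look import *
boxpos();snap('wrist','w18.png')
```

```text
box xy [ 0.0284 -0.0008] z 0.1911 yaw 166.4 op 0.189 gf 60.2
```

View pics/w18.png

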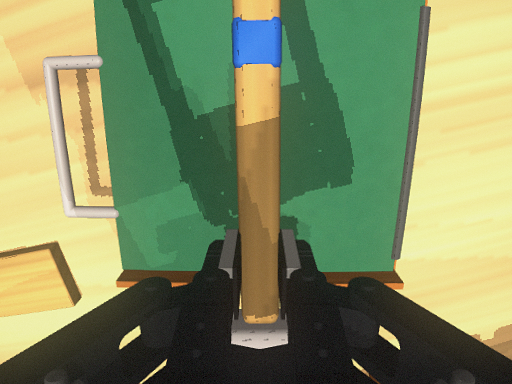

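The hammer is held along the middle of the closed flap, handle (blue band at (258,43)) towards the red end. Lowering.

{"name": "servo_tool", "arguments": {
  "motion": [
    [[0, 0, 3, 0, 1], [0, 0, 6, 0, 1], [0, 0, 8, 0, 1], [0, 0, 9.3, 0, 1], [0, 0, 9.3, 0, 1]]
  ]
}}

```text
time_s: 47.6
eef_pos: [0.5612, 0.1681, 0.0972]
eef_rot: [-0.002, 0.118, 0.993, -0.0]
wrist_force: [-0.5, 0.3, -2.1]
opening: 0.186
grasp_force: 60.1
```

{"name": "servo_tool", "arguments": {
  "motion": [
    [[0, 0, 0, 0, 1], [0, 0, 0.5, 0, 1], [0, 0, 1, 0, 1], [0, 0, 1.2, 0, 1], [0, 0, 1.2, 0, 1]]
  ]
}}

```text
time_s: 48.1
eef_pos: [0.5621, 0.1692, 0.0871]
eef_rot: [-0.0, 0.117, 0.993, -0.0]
wrist_force: [0.5, 0.0, -1.4]
opening: 0.187
grasp_force: 60.1
```

{"name": "servo_tool", "arguments": {
  "motion": [
    [[0, 0, 0.2, 0, 1], [0, 0, 0.2, 0, 1], [0, 0, 0.2, 0, 1]]
  ]
}}

```text
time_s: 48.4
eef_pos: [0.5624, 0.1692, 0.0853]
eef_rot: [0.0, 0.117, 0.993, 0.0]
wrist_force: [0.4, -0.1, -2.0]
opening: 0.186
grasp_force: 60.1
```

{"name": "servo_tool", "arguments": {
  "motion": [
    [[0, 0, 0.2, 0, 1], [0, 0, 0.2, 0, 1], [0, 0, 0.2, 0, 0.1], [0, 0, 0.2, 0, 0.1], [0, 0, 0.2, 0, 0.1]]
  ]
}}

```text
time_s: 48.9
eef_pos: [0.5625, 0.1692, 0.0835]
eef_rot: [0.0, 0.117, 0.993, 0.0]
wrist_force: [0.6, 0.1, 1.2]
opening: 0.451
grasp_force: 0.0
```

{"name": "servo_tool", "arguments": {
  "motion": [
    [[0, 0, 0, 0, 0.1], [0, 0, -3, 0, 0.1], [0, 0, -7, 0, 0.1], [0, 0, -11, 0, 0.1], [0, 0, -15, 0, 0.1]]
  ]
}}

```text
time_s: 49.4
eef_pos: [0.5621, 0.1692, 0.2348]
eef_rot: [-0.0, 0.117, 0.993, -0.0]
wrist_force: [0.0, 0.2, -0.6]
opening: 0.447
grasp_force: 0.0
```

{"name": "servo_tool", "arguments": {
  "motion": [
    [[0, 0, -4, 0, 0.1], [0, 0, -4, 0, 0.1], [0, 0, -4, 0, 0.1], [0, 0, -4, 0, 0.1]]
  ]
}}

```text
time_s: 49.8
eef_pos: [0.5616, 0.1691, 0.2718]
eef_rot: [-0.001, 0.117, 0.993, -0.0]
wrist_force: [0.1, 0.0, -0.6]
opening: 0.45
grasp_force: 0.0
```

Run:
```python
from look import *
boxpos()
c=snap('wrist','w19.png');C=cloud(c);q=(C[...,:2]-c0)@B
hm=(C[...,2]>.0575)&(C[...,2]<.085)&(abs(q[...,0])<.106)&(abs(q[...,1])<.11)
r=cv2.minAreaRect(q[hm].astype(np.float32));print('hammer box frame',hm.sum(),[np.round(x,3) for x in r],np.median(C[hm][:,2]))
w=(abs(q[...,0])<.1)&(abs(q[...,1])<.1)&(abs(q[...,1])>.04)&(C[...,2]<.1)
A=np.c_[q[w],np.ones(w.sum())];print('flap',np.linalg.lstsq(A,C[w][:,2],rcond=None)[0].round(4))
```

```text
box xy [ 0.0279 -0.0003] z 0.2718 yaw 166.5 op 0.45 gf 0.0
hammer box frame 4655 [array([0.   , 0.001]), array([0.179, 0.06 ]), np.float64(0.038)] 0.06974073870550437
flap [0.0008 0.0009 0.0517]
```

```bash
python3 -c "
from bench import ctrl
print(ctrl.hand_in())"
```

```text
the job is handed in; nothing more can be done
None
```

The job is handed in: all three triers found lie flat in the lower tier with handles to the red end, the flap is closed, and the hammer measures within about 1 mm of the middle of the flap, handle to the red end; the hand-in returned no verdict.

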